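# Sort runner stones by drag and fit the rough one to the spice mill

## Task

Two slotted runner stones that look alike lie on the marble slab: one still has a rough grinding face, the other is worn smooth. Before lifting either, slide each at least 6 cm across the slab to feel its drag, leaving both on the slab; then set the worn one, which slides easily, flat in the empty steel pan, and slide the rough one sideways onto the mill's stem until the stem is in the middle of it, so that it lies flat on the bed stone with its slot pointing opposite to the bed stone's slot. Drop neither stone, and leave everything else where it is.

Things in the scene. Friction and masses are not known exactly. Their poses are not given: they have to be found in the camera images.
- stone_1_mid (a point): Centre of one runner stone, half-way up its 28 mm: a grey eight-sided slab, 104 mm over the flats, with a blue handle on top. A slot 26 mm wide runs from its +x side to 13 mm past the centre; the opposite side (-x) is a flat 43 mm wide. +x points out through the slot, z up. Both stones look the same, 0.55 to 0.75 kg.
- stone_1_handle (a point): Centre of that stone's handle: an upright rib along the stone's x, 36 mm long, 14 mm wide (along y, the way to pinch it), 35 mm tall, on the stone's top; 32 mm from the stone's centre on the side away from the slot, 31.5 mm above the mid point. Axes as the stone's.
- stone_1: The same stone; origin at the centre of its underside. Pushed along the slab, the rough stone resists with 4.5 N or more, the worn one with about 1 N or less.
- stone_2_mid (a point): Centre of the other runner stone, half-way up its 28 mm: a grey eight-sided slab, 104 mm over the flats, with a blue handle on top. A slot 26 mm wide runs from its +x side to 13 mm past the centre; the opposite side (-x) is a flat 43 mm wide. +x points out through the slot, z up. Both stones look the same, 0.55 to 0.75 kg.
- stone_2_handle (a point): Centre of that stone's handle, placed and sized as on the other stone.
- stone_2: The same stone; origin at the centre of its underside.
- slab: White marble slab 300 x 330 x 20 mm, fixed flat on the bench; origin at the centre of its underside, so its top is 20 mm up. The stones lie on it at the start, slots away from the robot.
- mill_seat (a point): Seat on the white spice mill (fixed): centre of the top of its dark bed stone, 58 mm above the bench, on the axis of the upright stem, 12 mm thick. -x is the mill's open front (robot side). The bed stone is an eight-sided slab of the runner stones' size, its slot opening to -x. The stem runs from the base up into the hood, so a runner stone comes on only sideways from the front, slot first.
- mill: The mill; origin on the stem's axis at bench level, axes as mill_seat. Base 30 mm high, x -70 to +130, y +-85 mm. Hood: underside 250 mm above the bench, x -50 to +125, y +-52 mm, so the gripper must lean 30 to 45 degrees, coming from the front, to pass under. Two posts 20 mm thick at x +100, y +-40 mm; hopper on top up to 360 mm.
- pan_in (a point): Centre of the inner floor (4 mm above the bench) of the empty steel pan, 176 (x) x 162 (y) x 50 mm high outside, walls 4 mm, fixed.
- spice_jar: Amber jar with red lid, 52 mm wide, 85 mm tall, standing on the slab's far edge; origin under its centre. Leave in place.
- wash_bottle: White bottle 68 mm wide, 170 mm tall, behind the slab; origin under its centre. Leave in place.
- big_jar: Green glass jar 80 mm wide, 130 mm tall, behind the slab; origin under its centre. Leave in place.
- scoop: Steel scoop 200 mm long, 35 mm tall, lying in front of the slab, to one side; origin under it near its middle, handle to its -x. Leave in place.
- brush: Brush lying in front of the slab, to one side, handle to its -x. Leave in place.

How it is judged:
On the way:
1. both stones have been slid more than 50 mm from where they lay and both still lie flat on the slab (distance of each of stone_1_mid, stone_2_mid from where it was at the start of the episode above 0.05 m and z of each of stone_1_mid, stone_2_mid in the frame of slab below 0.04 m and angle between each of stone_1_mid, stone_2_mid's own z axis and vertical below 0.1 rad and contact force between each of stone_1, stone_2 and slab above 1.5 N), for 0.1 s.
At the end, for the whole second after the job is handed in: The rough stone rests flat (0.08 rad) on the bed stone, centre within 14 mm of the stem axis, slot to the mill's back (handle centre at least 12 mm in front of the stem); the worn stone rests flat (0.1 rad) on the pan floor (horizontal distance between stone_1_mid and mill_seat below 0.014 m and z of stone_1_mid in the frame of mill_seat between 0.008 and 0.02 m and angle between stone_1_mid's own z axis and vertical below 0.08 rad and x of stone_1_handle in the frame of mill_seat below -0.012 m and linear speed of each of stone_1, stone_2 below 0.02 m/s and horizontal distance between stone_2_mid and pan_in below 0.06 m and z of stone_2_mid in the frame of pan_in below 0.022 m and angle between stone_2_mid's own z axis and vertical below 0.1 rad); the robot touches nothing.
It fails at once if the rough stone is dropped: it falls at over 0.7 m/s with no finger on it (linear speed of stone_1 above 0.7 m/s and contact force between the fingers and stone_1 below 0.3 N).
It fails at once if the worn stone is dropped: it falls at over 0.7 m/s with no finger on it (linear speed of stone_2 above 0.7 m/s and contact force between the fingers and stone_2 below 0.3 N).
It fails at once if a stone is lifted off the slab before both have been slid across it ((z of stone_1_mid in the frame of slab above 0.05 m and distance of stone_2_mid from where it was at the start of the episode below 0.05 m) or (z of stone_2_mid in the frame of slab above 0.05 m and distance of stone_1_mid from where it was at the start of the episode below 0.05 m) or (z of stone_1_mid in the frame of slab between 0.044 and 0.06 m and distance of stone_1_mid from where it was at the start of the episode below 0.05 m) or (z of stone_2_mid in the frame of slab between 0.044 and 0.06 m and distance of stone_2_mid from where it was at the start of the episode below 0.05 m)).
It fails at once if a bystander (jar, bottle, scoop, or brush) is moved more than 30 mm (distance of any of spice_jar, wash_bottle, big_jar, scoop, brush from where it was at the start of the episode above 0.03 m).
It also fails if it takes over 72 s, if anything falls off the work surface, if the arm or the gripper's body presses on something with over 40 N, if the wrist force passes 120 N, or if a joint passes its speed limit or range.

## Robot

A 7-joint arm with a two-finger parallel gripper is mounted at the origin on the work surface. World frame = base frame: x ahead of the robot, y to its left, z up, the work surface at z = 0. Lengths are in m, angles in rad, forces in N, time in s.
With the tool pointing down it reaches from about 0.425 to 0.875 m from the base axis. Payload 4.7 kg.
Tool frame: the origin (TCP) lies between the finger pads; the fingertips stand 8 mm ahead of it and the grasp point (between the pads) lies 11 mm behind it; z points along the fingers, y is the direction in which the jaws open and shut (so a half turn about z gives the same grasp; the last joint's range is limited). The gripper opens to 87 mm and grips with 3 to 60 N. Pads are 19 mm wide; open, the fingers measure 117 mm over their backs; the gripper's body (75 mm by 190 mm) begins 51 mm behind the grasp point.
Start: joints at [1.34, 0.321, -0.07, 1.45, 0.023, 1.371, -0.057], TCP at [0.158, -0.631, 0.231] pointing down, gripper open.
Joint ranges: [-2.86, 2.86], [-0.3, 2.09], [-1.38, 1.24], [0.06, 2.45], [-1.56, 4.7], [0.09, 2.05], [-2.69, 2.69]. Speed limits (rad/s): [2.57, 2.57, 3.14, 3.14, 3.14, 3.14, 3.14].

## Interface

Orientations are given as a rotation vector (axis times angle).
In Python, from bench import ctrl, optics, ticket gives the robot as it stands.
- The arm moves only by the tool play_rows, never from a script. Its argument "motion" is a list of rows, each a list of 5 numbers: the closure, from 0 (fully open) to 1 (shut), then the shift along the tool's x, y, z in cm, then the turn about the tool's z in rad. In form: [[jaw, tx, ty, tz, spin], ...]. A call has 1 to 20 rows; each row shifts and turns the commanded pose from where the row before left it, along the tool's axes as they then stand; what a row does not reach is not made up. A row lasts 1/8 s, in which the tool goes at most 62.5 mm and 10.7 degrees, less where a joint would pass 70% of its speed; a pose out of reach is approached as far as the arm can. A call is refused whole if a number of a shift passes 6.25 or a number of a turn 0.188, either way. A call with a gripper value outside its range is refused whole. The fingers move at their own pace and stop on an object; "force" is the grip in N (left out, the last holds). Time passes only in rows, so rows that do not move let the fingers close. It gives the time, the measured TCP pose, the force and the opening at its end, in the units of the state.
- ctrl.get_state(): the state, without advancing time (a new reading comes with each control period).
- optics.get_image(name): name is "scene" or "top"; returns the picture (480x640x3 uint8, red, green, blue); there is no depth.
- optics.calibration(name): a dict with "K" (3x3 intrinsics, pixels), "pose" (4x4, takes a point from camera to world coordinates). Camera axes: x right, y down, z forward; pixel columns grow to the right and rows downward; lengths in m; the calibration is good to about 2 mm. A picture is of the moment at which its call begins. calibration takes no time and is no camera call.
- ticket.close_job(): hands the job in, once; it reports no verdict.
The state is a dict: "time": time; "joint_positions": joint angles; "qd": joint speeds; "joint_torque": joint torques, N m; "position": TCP position; "tool_rot": TCP orientation; "ft_force": force on the tool from outside, world axes, zero at the start; "torque": the same for the moment, N m; "grip_width": opening from 0.0 (shut) to 1.0 (fully open).
Only numpy, scipy, OpenCV 4.12 (cv2) and the standard library are available. Lean on these libraries where they do the work, as an engineer would, in place of code of your own. Each camera call takes 0.05 s, during which the arm holds its last target.

## Working session

There is one attempt and no reset: what is moved stays moved. The work goes in short steps, Python scripts to look and compute and a tool call to move; the robot and the scene stay as the last step left them, time stands still between calls to the robot, and variables do not carry over. Pictures are saved under pics/ and viewed, and the job is handed in when it is done.

Besides the shell and the picture viewer there is one more tool, called after ">>>" in YAML: its name, and indented under it one key for each argument. play_rows: Moves the arm, as the interface text tells. Its arguments: {"type":"object","properties":{"motion":{"type":"array"},"force":{"type":"number"}},"required":["motion"]}

```bash
mkdir -p pics; ls; python3 - <<'E'
from bench import ctrl, optics, ticket
import cv2
print(ctrl.get_state())
for n in("scene","top"):
    im=optics.get_image(n); cv2.imwrite(f"pics/{n}0.png",im[:,:,::-1]); print(optics.calibration(n))
E
```

```text
pics
{'time': 0.0, 'joint_positions': array([ 1.34008579,  0.32182208, -0.07009121,  1.4516364 ,  0.02261819,
        1.37080846, -0.05688298]), 'qd': array([ 0.00014862, -0.00091056,  0.00056273,  0.00141139,  0.00136373,
       -0.00056576,  0.00022574]), 'joint_torque': array([ 8.12949452e-06, -4.91282558e+01, -4.03899942e-01, -3.12527525e+01,
       -6.38879905e-02,  4.36024368e-02,  1.91477634e-04]), 'position': array([ 0.15736483, -0.63012176,  0.22948153]), 'tool_rot': array([-3.11623384e+00, -3.83449370e-01,  5.37018844e-04]), 'ft_force': array([ 0.87408294,  0.53128574, -0.18374229]), 'torque': array([-0.03275694, -0.05392853,  0.05893129]), 'grip_width': 0.9997807119168791}
{'K': array([[587.47258805,   0.        , 317.89836175],
       [  0.        , 587.47258805, 232.67980608],
       [  0.        ,   0.        ,   1.        ]]), 'pose': array([[ 0.53956349,  0.68869354, -0.4843268 ,  1.10373872],
       [ 0.84191109, -0.43617735,  0.31770276, -0.3845528 ],
       [ 0.00754746, -0.57918091, -0.8151641 ,  1.02784089],
       [ 0.        ,  0.        ,  0.        ,  1.        ]])}
{'K': array([[441.92686239,   0.        , 318.88476203],
       [  0.        , 441.92686239, 236.81613824],
       [  0.        ,   0.        ,   1.        ]]), 'pose': array([[-0.03031571, -0.9975295 ,  0.06337073,  0.48128687],
       [-0.99928094,  0.02880247, -0.02465797,  0.01208339],
       [ 0.02277181, -0.06407269, -0.99768539,  0.86009423],
       [ 0.        ,  0.        ,  0.        ,  1.        ]])}
```

View pics/scene0.png

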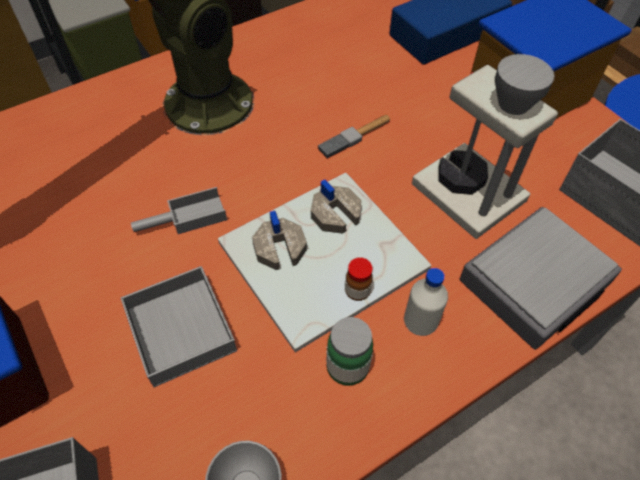

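View pics/top0.png

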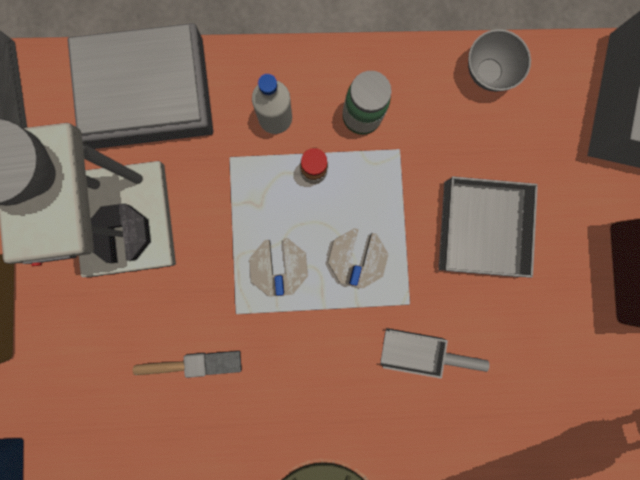

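```bash
cat > h.py <<'E'
import numpy as np, cv2
from bench import ctrl, optics, ticket
def ray(n,u,v):
    c=optics.calibration(n);K=c["K"];P=c["pose"]
    d=P[:3,:3]@np.linalg.solve(K,[u,v,1.]);return P[:3,3],d
def onz(n,u,v,z):
    o,d=ray(n,u,v);return (o+d*(z-o[2])/d[2])
def proj(n,p):
    c=optics.calibration(n);K=c["K"];P=c["pose"]
    q=K@(P[:3,:3].T@(np.asarray(p,float)-P[:3,3]));return q[:2]/q[2]
def tri(p1,p2):
    (o1,d1),(o2,d2)=ray("top",*p1),ray("scene",*p2)
    A=np.array([d1,-d2]).T;s=np.linalg.lstsq(A,o2-o1,rcond=None)[0]
    a,b=o1+s[0]*d1,o2+s[1]*d2;return (a+b)/2,np.linalg.norm(a-b)
E
python3 - <<'E'
from h import *
t=cv2.imread("pics/top0.png");s=cv2.imread("pics/scene0.png")
a=cv2.resize(t[215:305,235:405],None,fx=4.7,fy=4.7,interpolation=cv2.INTER_CUBIC);cv2.imwrite("pics/c1.png",a)
a=cv2.resize(t[110:290,0:190],None,fx=3.3,fy=3.3,interpolation=cv2.INTER_CUBIC);cv2.imwrite("pics/c2.png",a)
a=cv2.resize(s[40:240,400:570],None,fx=3,fy=3,interpolation=cv2.INTER_CUBIC);cv2.imwrite("pics/c3.png",a)
E
```

```text
(no output)
```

View pics/c1.png

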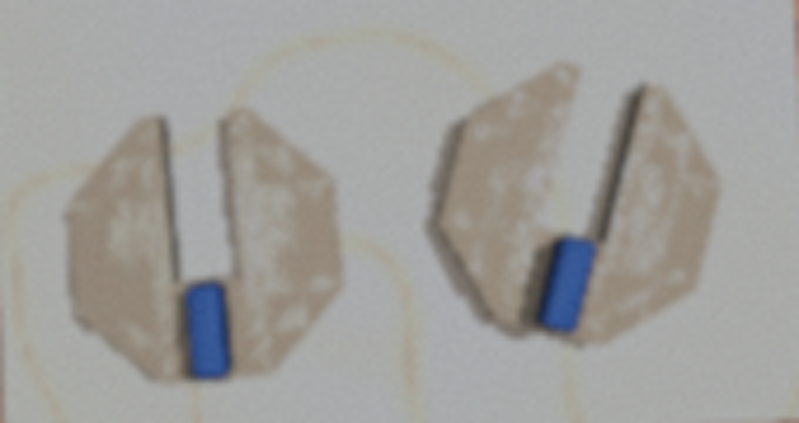

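View pics/c2.png

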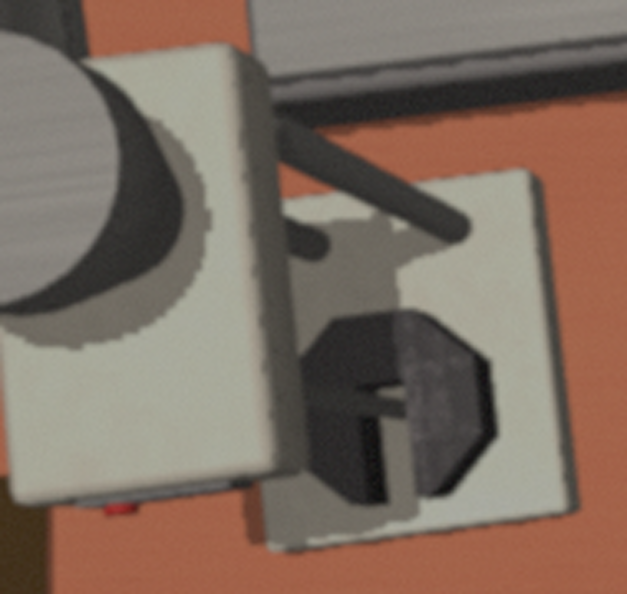

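View pics/c3.png

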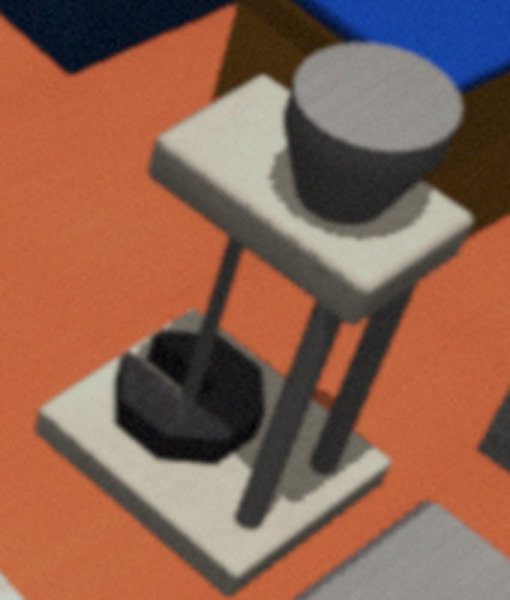

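```bash
cat > m.py <<'E'
from h import *
# mill base
c=[(531,172),(568,511),(274,551)]
W=[onz("top",x/3.3,110+y/3.3,.03)[:2] for x,y in c]
M=np.array([(.13,-.085),(-.07,-.085),(-.07,.085)])
def fit(M,W):
    M=np.array(M);W=np.array(W);a=(M-M.mean(0));b=(W-W.mean(0))
    th=np.arctan2((a[:,0]*b[:,1]-a[:,1]*b[:,0]).sum(),(a*b).sum())
    R=np.array([[np.cos(th),-np.sin(th)],[np.sin(th),np.cos(th)]])
    t=W.mean(0)-R@M.mean(0);return th,t,W-(M@R.T+t)
print("mill top",W,fit(M,W))
# scene: base corners c3 px /3+(400,40): near-right(40,410)?, far-right (232,580), far-left(388,462), front-left (192,310)
c=[(40,412),(230,578),(388,462)]
W=[onz("scene",400+x/3,40+y/3,.03)[:2] for x,y in c]
print("mill scene",W,fit([(-.07,-.085),(.13,-.085),(.13,.085)],W))
# handles
def handles(n,img):
    hsv=cv2.cvtColor(img,cv2.COLOR_BGR2HSV)
    m=cv2.inRange(hsv,(108,110,40),(128,255,255))
    cs,_=cv2.findContours(m,cv2.RETR_EXTERNAL,cv2.CHAIN_APPROX_NONE)
    for k in cs:
        if 20<cv2.contourArea(k)<600:
            r=cv2.minAreaRect(k);print(n,r,cv2.contourArea(k), onz(n,*r[0],.083).round(4),[onz(n,*p,.083)[:2].round(4) for p in cv2.boxPoints(r)])
if __name__=="__main__":
    handles("top",cv2.imread("pics/top0.png"));handles("scene",cv2.imread("pics/scene0.png"))
    # stones' slots in c1 (scale 4.7, off 235,215), z=.048: tips and slot ends
    f=lambda x,y:onz("top",235+x/4.7,215+y/4.7,.048)[:2].round(4)
    for p in [(163,118),(233,110),(178,280),(240,280),(155,378),(270,372),(70,215),(70,300),(335,180),(340,262)]: print("L",p,f(*p))
    for p in [(578,68),(645,86),(555,235),(605,240),(515,333),(597,343),(465,120),(440,220),(718,185),(697,288)]: print("R",p,f(*p))
    # slab & pan
E
python3 m.py
```

```text
mill top [array([0.68385666, 0.28546242]), array([0.48964542, 0.26624018]), array([0.47222664, 0.42994268])] (np.float64(0.10360169379954479), array([0.54896157, 0.35574123]), array([[-0.00319827,  0.00082129],
       [ 0.00151813,  0.00228235],
       [ 0.00168014, -0.00310364]]))
mill scene [array([0.49723717, 0.26663479]), array([0.68830888, 0.28456492]), array([0.67141458, 0.45235317])] (np.float64(0.10470021129862052), array([0.55303927, 0.3560769 ]), array([[ 0.0049313 ,  0.00240806],
       [-0.00290177, -0.00056362],
       [-0.00202953, -0.00184444]]))
top ((278.7524719238281, 285.0247802734375), (18.507692337036133, 7.4627790451049805), 84.2894058227539) 116.5 [0.4483 0.0655 0.083 ] [array([0.464 , 0.0732]), array([0.4648, 0.0602]), array([0.4327, 0.0578]), array([0.4319, 0.0708])]
top ((355.0, 275.0), (7.692190647125244, 18.95575714111328), 15.945395469665527) 120.0 [ 0.4617 -0.0685  0.083 ] [array([ 0.4479, -0.0569]), array([ 0.4795, -0.0672]), array([ 0.4754, -0.0801]), array([ 0.4438, -0.0698])]
top ((267.5, 84.5), (19.0, 17.0), 90.0) 255.0 [0.8075 0.0769 0.083 ] [array
[... 625 characters left out ...]
3 ] [array([0.4411, 0.0451]), array([0.4323, 0.0695]), array([0.478 , 0.0732]), array([0.4863, 0.0491])]
L (163, 118) [0.5294 0.0825]
L (233, 110) [0.5318 0.0552]
L (178, 280) [0.4662 0.0782]
L (240, 280) [0.4654 0.0541]
L (155, 378) [0.4286 0.088 ]
L (270, 372) [0.4295 0.0434]
L (70, 215) [0.4927 0.1195]
L (70, 300) [0.4597 0.1202]
L (335, 180) [0.5032 0.0161]
L (340, 262) [0.4712 0.015 ]
R (578, 68) [ 0.5444 -0.0806]
R (645, 86) [ 0.5365 -0.1068]
R (555, 235) [ 0.4792 -0.0693]
R (605, 240) [ 0.4766 -0.0888]
R (515, 333) [ 0.4416 -0.0523]
R (597, 343) [ 0.4367 -0.0842]
R (465, 120) [ 0.5252 -0.0355]
R (440, 220) [ 0.4864 -0.0245]
R (718, 185) [ 0.4968 -0.134 ]
R (697, 288) [ 0.4568 -0.1241]
```

```bash
cat >> h.py <<'E'
from scipy.spatial.transform import Rotation as Ro
def plan(p,yaw=None,pt=None):
    s=ctrl.get_state();R=Ro.from_rotvec(s["tool_rot"]).as_matrix()
    d=R.T@(np.array(p)-s["position"])*100
    y0=np.arctan2(R[1,0],R[0,0])
    print("t",round(s["time"],2),"pos",s["position"].round(4),"yaw",y0.round(3),"lean",np.arccos(-R[2,2]).round(3),"w",round(s["grip_width"],3),"F",s["ft_force"].round(2),"q",s["joint_positions"].round(2))
    print("tool shift cm",d.round(2),"max",abs(d).max().round(2),"spin", None if yaw is None else round(y0-yaw,3))
E
python3 - <<'E'
from h import *
plan((.460,-.070,.16),-.255)
# slab corners (z=.02), pan floor corners rim z=.05, jar
for n,c in (("slab",[(231,157),(400,151),(409,303),(237,313)]),):
    print(n,[onz("top",*p,.02)[:2].round(3) for p in c])
print("pan rim",[onz("top",*p,.05)[:2].round(3) for p in [(449,175),(536,182),(533,276),(440,273)]])
print("jar lid",onz("top",314,161,.105),tri((314,161),(360,267)))
E
```

```text
t 0.1 pos [ 0.1574 -0.6301  0.2295] yaw 0.245 lean 0.002 w 0.999 F [ 0.04 -0.84  0.8 ] q [ 1.34  0.32 -0.07  1.45  0.02  1.37 -0.06]
tool shift cm [ 42.94 -47.     7.04] max 47.0 spin 0.5
slab [array([0.693, 0.155]), array([ 0.697, -0.171]), array([ 0.404, -0.176]), array([0.396, 0.149])]
pan rim [array([ 0.641, -0.254]), array([ 0.624, -0.418]), array([ 0.449, -0.401]), array([ 0.46 , -0.229])]
jar lid [ 0.66095891 -0.00211186  0.105     ] (array([ 0.66174803, -0.00137012,  0.10373667]), np.float64(0.0018053205921825612))
```

>>> play_rows:
  motion:
    - [0, 1.5, -1.6, 0, 0]
    - [0, 3.3, -3.6, 0, 0]
    - [0, 3.3, -3.6, 0, 0]
    - [0, 3.3, -3.6, 0, 0]
    - [0, 3.3, -3.6, 0, 0]
    - [0, 3.3, -3.6, 0, 0]
    - [0, 3.3, -3.6, 0, 0]
    - [0, 3.3, -3.6, 0, 0]
    - [0, 3.3, -3.6, 0, 0]
    - [0, 3.3, -3.6, 0, 0]
    - [0, 3.3, -3.6, 0, 0]
    - [0, 3.3, -3.6, 0, 0]
    - [0, 3.3, -3.6, 0, 0]
    - [0, 1.8, -2.2, 0.5, 0]
    - [0, 0, 0, 2, 0.17]
    - [0, 0, 0, 2, 0.17]
    - [0, 0, 0, 2, 0.16]
  force: 6

```text
time: 2.22
position: [0.4595, -0.0705, 0.1646]
tool_rot: [3.115, -0.408, -0.001]
ft_force: [0.9, -0.6, -0.6]
grip_width: 1.003
```

```bash
python3 - <<'E'
from h import *
plan((.460,-.070,.062),-.255)
im=optics.get_image("top");cv2.imwrite("pics/t1.png",im[:,:,::-1])
im=optics.get_image("scene");cv2.imwrite("pics/s1.png",im[:,:,::-1])
E
```

```text
t 2.23 pos [ 0.4595 -0.0705  0.1646] yaw -0.26 lean 0.001 w 1.003 F [ 0.95 -0.57 -0.63] q [ 0.81 -0.   -0.7   1.96 -0.    1.19 -1.73]
tool shift cm [ 0.04 -0.07 10.26] max 10.26 spin -0.005
```

View pics/s1.png

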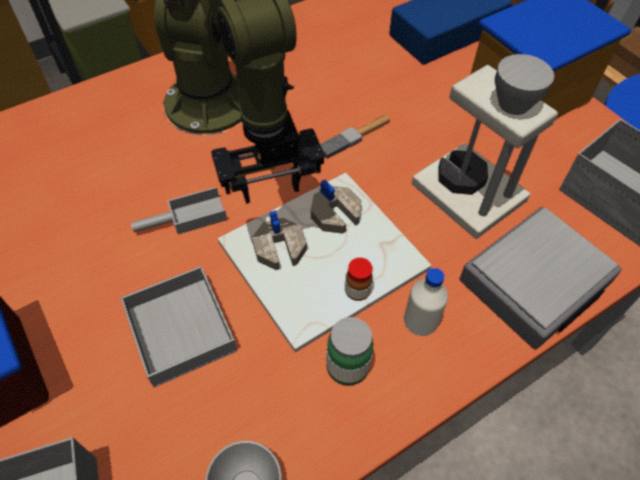

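Scene view: the gripper hangs over the right-hand stone's handle (about pixel 275,220), jaws spread across it. I'll go down and pinch lightly.

>>> play_rows:
  motion:
    - [0.3, 0, 0, 3, 0]
    - [0.4, 0, 0, 3, 0]
    - [0.4, 0, 0, 2.5, 0]
    - [0.4, 0, 0, 1.6, 0]
    - [0.4, 0, 0, 0, 0]
    - [1, 0, 0, 0, 0]
    - [1, 0, 0, 0, 0]
    - [1, 0, 0, 0, 0]
    - [1, 0, 0, 0, 0]
    - [1, 0, 0, 0, 0]
  force: 10

```text
time: 3.58
position: [0.4599, -0.0707, 0.0647]
tool_rot: [3.116, -0.4, 0.0]
ft_force: [0.3, -0.0, 0.2]
grip_width: 0.163
```

```bash
python3 - <<'E'
from h import *
plan((.525,-.084,.062),-.255)
E
```

```text
t 3.58 pos [ 0.4599 -0.0707  0.0647] yaw -0.255 lean 0.0 w 0.163 F [ 0.32 -0.03  0.2 ] q [ 0.77  0.14 -0.71  2.06  0.11  0.98 -1.82]
tool shift cm [ 6.63 -0.35  0.27] max 6.63 spin -0.0
```

>>> play_rows:
  motion:
    - [1, 0.5, -0.13, 0, 0]
    - [1, 0.97, -0.25, 0, 0]
    - [1, 0.97, -0.25, 0, 0]

```text
time: 3.95
position: [0.4857, -0.0709, 0.0647]
tool_rot: [3.116, -0.4, -0.0]
ft_force: [-3.2, 0.4, 5.3]
grip_width: 0.164
```

>>> play_rows:
  motion:
    - [1, 0.97, -0.25, 0, 0]
    - [1, 0.97, -0.25, 0, 0]

```text
time: 4.2
position: [0.5059, -0.0708, 0.0647]
tool_rot: [-3.116, 0.4, 0.0]
ft_force: [-2.1, 0.3, 6.5]
grip_width: 0.158
```

>>> play_rows:
  motion:
    - [1, 0.97, -0.25, 0, 0]
    - [1, 0.97, -0.25, 0, 0]

```text
time: 4.45
position: [0.526, -0.0708, 0.0647]
tool_rot: [-3.116, 0.4, 0.0]
ft_force: [-3.1, 1.0, 6.7]
grip_width: 0.159
```

>>> play_rows:
  motion:
    - [1, 0.97, -0.25, 0, 0]

```text
time: 4.58
position: [0.536, -0.0708, 0.0647]
tool_rot: [-3.116, 0.4, 0.0]
ft_force: [-2.8, -0.2, 7.0]
grip_width: 0.159
```

>>> play_rows:
  motion:
    - [0.4, 0, 0, 0, 0]
    - [0.4, 0, 0, 0, 0]
    - [0.4, 0, 0, -3, 0]
    - [0.4, 0, 0, -3.5, 0]

```text
time: 5.08
position: [0.5341, -0.0708, 0.1293]
tool_rot: [-3.116, 0.399, 0.003]
ft_force: [0.0, -0.1, 0.7]
grip_width: 0.528
```

```bash
python3 - <<'E'
from h import *
plan((.4485,.066,.128),.04)
E
```

```text
t 5.08 pos [ 0.5341 -0.0708  0.1293] yaw -0.255 lean 0.002 w 0.528 F [ 0.02 -0.05  0.69] q [ 0.72  0.23 -0.71  1.83  0.16  1.14 -1.87]
tool shift cm [-11.74 -11.07   0.15] max 11.74 spin -0.295
```

>>> play_rows:
  motion:
    - [0.3, -2.8, -2.7, 0, 0]
    - [0.3, -3.2, -3.0, 0, 0]
    - [0.3, -3.2, -3.0, 0, 0]
    - [0.3, -2.54, -2.37, 0, 0]
    - [0.3, 0, 0, 0, -0.15]
    - [0.3, 0, 0, 0, -0.145]
    - [0.3, 0, 0, 0, 0]

```text
time: 5.95
position: [0.4491, 0.0658, 0.1293]
tool_rot: [3.141, 0.06, -0.0]
ft_force: [0.5, -0.7, 0.2]
grip_width: 0.703
```

```bash
python3 - <<'E'
from h import *
plan((.4485,.066,.0645),.04)
im=optics.get_image("top");cv2.imwrite("pics/t2.png",im[:,:,::-1])
im=optics.get_image("scene");cv2.imwrite("pics/s2.png",im[:,:,::-1])
E
```

```text
t 5.95 pos [0.4491 0.0658 0.1293] yaw 0.038 lean 0.0 w 0.703 F [ 0.54 -0.65  0.22] q [ 0.64  0.02 -0.84  2.02  0.01  1.11 -1.74]
tool shift cm [-0.06 -0.02  6.48] max 6.48 spin -0.002
```

View pics/s2.png

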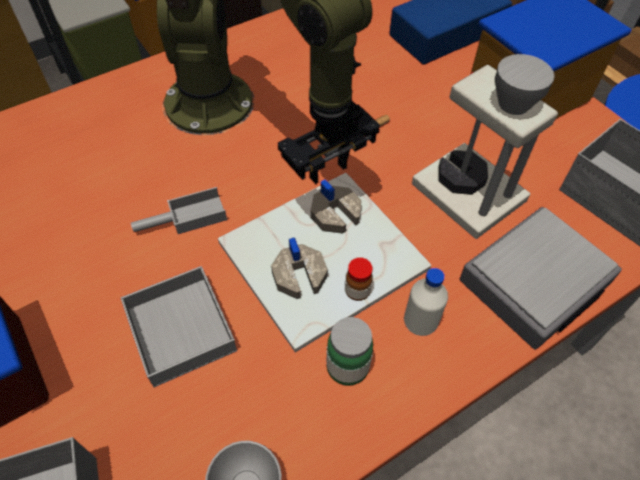

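View pics/t2.png

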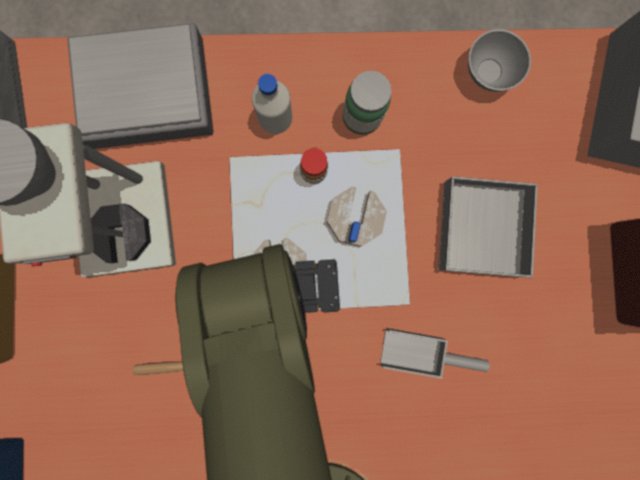

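The first stone now lies about 7 cm further out (pixel 357,215 in top) and flat, clear of the jar. Next, the second one.

>>> play_rows:
  motion:
    - [0.3, 0, 0, 3, 0]
    - [0.4, 0, 0, 2.5, 0]
    - [0.4, 0, 0, 1, 0]
    - [0.4, 0, 0, 0, 0]
    - [1, 0, 0, 0, 0]
    - [1, 0, 0, 0, 0]
    - [1, 0, 0, 0, 0]
    - [1, 0, 0, 0, 0]
    - [1, 0, 0, 0, 0]

```text
time: 7.18
position: [0.4495, 0.0659, 0.0646]
tool_rot: [3.141, 0.063, 0.0]
ft_force: [-0.3, 0.7, 0.3]
grip_width: 0.16
```

>>> play_rows:
  motion:
    - [1, 0.5, 0, 0, 0]
    - [1, 1, 0.04, 0, 0]
    - [1, 1, 0.04, 0, 0]

```text
time: 7.55
position: [0.4697, 0.0661, 0.0634]
tool_rot: [3.139, 0.063, -0.017]
ft_force: [-13.0, -0.0, 10.0]
grip_width: 0.156
```

>>> play_rows:
  motion:
    - [1, 1, 0.04, 0, 0]
    - [1, 1, 0.04, 0, 0]

```text
time: 7.8
position: [0.4899, 0.0661, 0.0634]
tool_rot: [3.14, 0.063, -0.017]
ft_force: [-13.7, -0.5, 10.1]
grip_width: 0.158
```

>>> play_rows:
  motion:
    - [1, 1, 0.04, 0, 0]
    - [1, 1, 0.04, 0, 0]

```text
time: 8.05
position: [0.51, 0.0661, 0.0634]
tool_rot: [3.14, 0.063, -0.017]
ft_force: [-12.0, -0.2, 9.5]
grip_width: 0.161
```

>>> play_rows:
  motion:
    - [1, 0.9, 0, 0, 0]

```text
time: 8.18
position: [0.5191, 0.0663, 0.0633]
tool_rot: [3.14, 0.063, -0.016]
ft_force: [-11.8, 0.2, 8.9]
grip_width: 0.155
```

The second (left) stone drags at 12–13 N, against about 3 N for the right one with a similar press: left = rough, right = worn. Now I release and check.

>>> play_rows:
  motion:
    - [0.4, 0, 0, 0, 0]
    - [0.4, 0, 0, 0, 0]
    - [0.4, 0, 0, -3, 0]
    - [0.4, 0, 0, -4, 0]
    - [0.4, -4, 0, 0, 0]
    - [0.4, -3.5, 0, 0, 0]
    - [0.4, 0, 0, 0, 0]

```text
time: 9.05
position: [0.4469, 0.0626, 0.1345]
tool_rot: [3.137, 0.062, 0.0]
ft_force: [0.7, -0.2, 0.8]
grip_width: 0.599
```

```bash
cat > st.py <<'E'
from h import *
import sys
k=sys.argv[1]
t=optics.get_image("top")[:,:,::-1].copy();s=optics.get_image("scene")[:,:,::-1].copy()
cv2.imwrite(f"pics/t{k}.png",t);cv2.imwrite(f"pics/s{k}.png",s)
from m import handles
handles("top",t);handles("scene",s)
plan((.5,0,.13),0)
E
python3 st.py 3; python3 -c "
import cv2
t=cv2.imread('pics/t3.png');cv2.imwrite('pics/c4.png',cv2.resize(t[140:310,230:410],None,fx=3.5,fy=3.5,interpolation=cv2.INTER_CUBIC))"
```

```text
mill top [array([0.68385666, 0.28546242]), array([0.48964542, 0.26624018]), array([0.47222664, 0.42994268])] (np.float64(0.10360169379954479), array([0.54896157, 0.35574123]), array([[-0.00319827,  0.00082129],
       [ 0.00151813,  0.00228235],
       [ 0.00168014, -0.00310364]]))
mill scene [array([0.49723717, 0.26663479]), array([0.68830888, 0.28456492]), array([0.67141458, 0.45235317])] (np.float64(0.10470021129862052), array([0.55303927, 0.3560769 ]), array([[ 0.0049313 ,  0.00240806],
       [-0.00290177, -0.00056362],
       [-0.00202953, -0.00184444]]))
top ((277.5, 243.0), (10.0, 7.0), 90.0) 59.0 [0.5219 0.0659 0.083 ] [array([0.5308, 0.0718]), array([0.5305, 0.0596]), array([0.5129, 0.06  ]), array([0.5133, 0.0723])]
top ((354.1470642089844, 231.4117889404297), (7.276068687438965, 19.160314559936523), 14.03624439239502) 115.5 [ 0.5384 -0.0697  0.083 ] [array([ 0.5238, -0.0588]), array([ 0.5565, -0.0682]), array([ 0.553 , -0.0806]), array([ 0.5204, -0.0712])]
top ((267.5, 84.0), (18.0, 17.0), 90.0) 254.0 [0.8085 0.0769 0.083 ] [array([0.8254, 0.0918]), array([0.8248, 0.0612]
[... 191 characters left out ...]
0.1144]), array([0.752 , 0.0877])]
scene ((294.0500183105469, 248.64999389648438), (22.135942459106445, 7.905693531036377), 71.56504821777344) 130.5 [ 0.5496 -0.0757  0.083 ] [array([ 0.5234, -0.0764]), array([ 0.5261, -0.0609]), array([ 0.5752, -0.0751]), array([ 0.5724, -0.0902])]
scene ((345.0309753417969, 210.53538513183594), (20.789932250976562, 11.006433486938477), 48.8140754699707) 165.0 [0.5254 0.0599 0.083 ] [array([0.5045, 0.047 ]), array([0.4979, 0.0719]), array([0.5461, 0.0727]), array([0.5522, 0.0483])]
t 9.15 pos [0.4493 0.063  0.135 ] yaw 0.039 lean 0.002 w 0.602 F [0.91 0.09 0.48] q [ 0.66  0.   -0.85  2.01  0.01  1.12 -1.72]
tool shift cm [4.81 6.49 0.52] max 6.49 spin 0.039
```

View pics/c4.png

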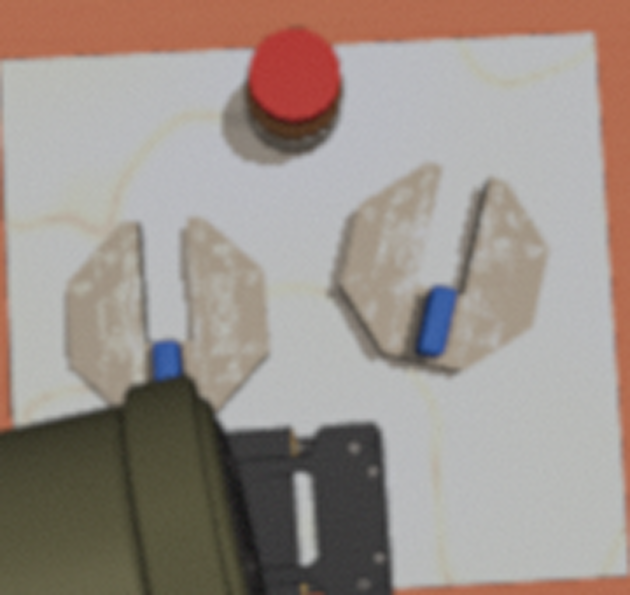

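Both stones lie flat on the slab, each moved about 70 mm. Now to the worn stone's handle.

```bash
python3 - <<'E'
from h import *
plan((.536,-.0705,.135),-.255)
E
```

```text
t 9.15 pos [0.4493 0.063  0.135 ] yaw 0.039 lean 0.002 w 0.602 F [0.91 0.09 0.48] q [ 0.66  0.   -0.85  2.01  0.01  1.12 -1.72]
tool shift cm [ 8.14 13.68  0.04] max 13.68 spin 0.294
```

>>> play_rows:
  motion:
    - [0.4, 2, 3.4, 0, 0]
    - [0.4, 2, 3.5, 0, 0]
    - [0.4, 2, 3.5, 0, 0]
    - [0.4, 2.1, 3.3, 0, 0]
    - [0.4, 0, 0, 0, 0.15]
    - [0.4, 0, 0, 0, 0.145]
    - [0.4, 0, 0, 3, 0]
    - [0.4, 0, 0, 3, 0]
    - [0.4, 0, 0, 1.1, 0]
    - [0.4, 0, 0, 0, 0]
    - [1, 0, 0, 0, 0]
    - [1, 0, 0, 0, 0]
    - [1, 0, 0, 0, 0]
    - [1, 0, 0, 0, 0]
    - [1, 0, 0, 0, 0]
  force: 55

```text
time: 11.02
position: [0.535, -0.0703, 0.0637]
tool_rot: [3.116, -0.4, 0.0]
ft_force: [0.2, 0.5, 1.0]
grip_width: 0.157
```

```bash
python3 - <<'E'
from h import *
plan((.536,-.0705,.135),-.255)
E
```

```text
t 11.03 pos [ 0.535  -0.0703  0.0637] yaw -0.255 lean 0.0 w 0.157 F [0.15 0.47 0.99] q [ 0.68  0.31 -0.68  1.89  0.22  1.02 -1.92]
tool shift cm [ 0.11 -0.   -7.13] max 7.13 spin -0.0
```

>>> play_rows:
  motion:
    - [1, 0, 0, -1, 0]
    - [1, 0, 0, -2, 0]
    - [1, 0, 0, -3, 0]
    - [1, 0, 0, -2, 0]
    - [1, 0, 0, 0, 0]

```text
time: 11.65
position: [0.5364, -0.0703, 0.146]
tool_rot: [3.115, -0.4, 0.007]
ft_force: [-0.5, -1.4, -6.5]
grip_width: 0.159
```

```bash
python3 - <<'E'
from h import *
plan((.5105,-.318,.14),-.255)
im=optics.get_image("scene");cv2.imwrite("pics/s4.png",im[:,:,::-1])
E
```

```text
t 11.65 pos [ 0.5364 -0.0703  0.146 ] yaw -0.255 lean 0.004 w 0.159 F [-0.49 -1.39 -6.48] q [ 0.72  0.21 -0.7   1.81  0.15  1.17 -1.86]
tool shift cm [ 3.75 24.62  0.62] max 24.62 spin -0.0
```

View pics/s4.png

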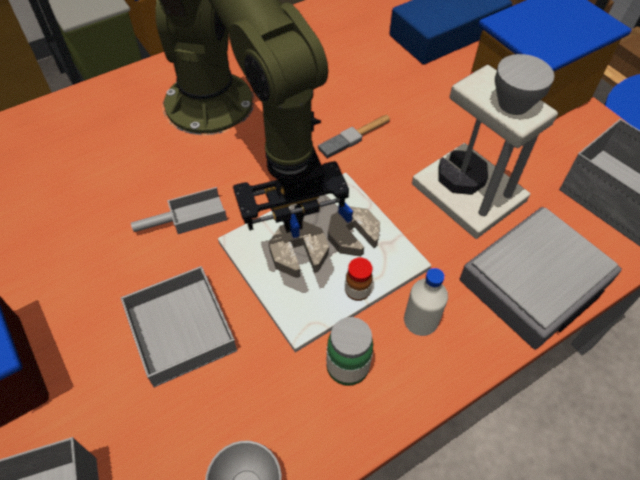

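The worn stone is held level (pixel 295,245). Carry it to the pan.

>>> play_rows:
  motion:
    - [1, 0.2, 1, 0, 0]
    - [1, 0.5, 3, 0, 0]
    - [1, 0.5, 3.5, 0, 0]
    - [1, 0.5, 3.5, 0, 0]
    - [1, 0.5, 3.5, 0, 0]
    - [1, 0.5, 3.5, 0, 0]
    - [1, 0.5, 3.5, 0, 0]
    - [1, 0.4, 2.1, 0, 0]
    - [1, 0.15, 1, 0, 0]
    - [1, 0, 0, 0, 0]
    - [1, 0, 0, 0, 0]

```text
time: 13.08
position: [0.5097, -0.3157, 0.1435]
tool_rot: [-3.115, 0.396, 0.0]
ft_force: [0.2, 0.2, -5.1]
grip_width: 0.157
```

```bash
python3 - <<'E'
from h import *
plan((.5105,-.318,.0485),-.255)
im=optics.get_image("scene");cv2.imwrite("pics/s5.png",im[:,:,::-1])
E
```

```text
t 13.07 pos [ 0.5097 -0.3157  0.1435] yaw -0.253 lean 0.001 w 0.157 F [ 0.24  0.24 -5.06] q [ 0.97  0.32 -0.55  1.67  0.18  1.2  -1.45]
tool shift cm [0.13 0.22 9.5 ] max 9.5 spin 0.002
```

View pics/s5.png

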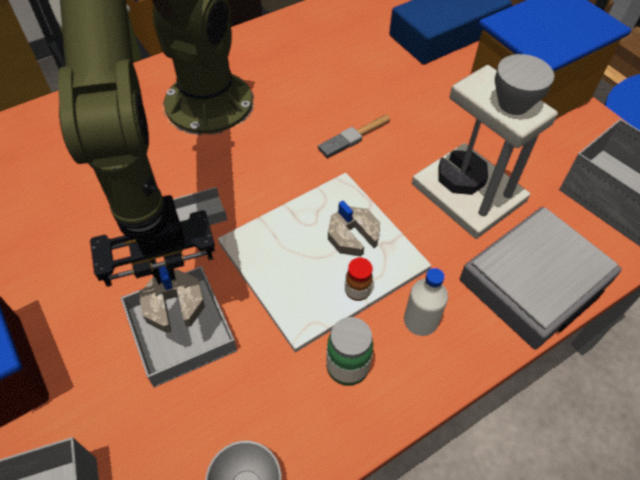

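```bash
python3 - <<'E'
from h import *
c=[onz("scene",*p,.05)[:2].round(4) for p in [(123,304),(198,270),(237,346),(153,383)]]
print(c,np.mean(c,0))
c=[onz("top",*p,.05)[:2].round(4) for p in [(449,175),(536,182),(533,276),(440,273)]];print(np.mean(c,0))
E
```

```text
[array([ 0.4654, -0.4006]), array([ 0.4728, -0.2492]), array([ 0.6551, -0.2606]), array([ 0.6383, -0.4152])] [ 0.5579 -0.3314]
[ 0.543425 -0.32545 ]
```

>>> play_rows:
  motion:
    - [1, 1.0, 0.36, 1, 0]
    - [1, 0, 0, 2.5, 0]
    - [1, 0, 0, 2.5, 0]
    - [1, 0, 0, 1.5, 0]
    - [1, 0, 0, 1, 0]
    - [1, 0, 0, 0.5, 0]
    - [1, 0, 0, 0.3, 0]
    - [1, 0, 0, 0.2, 0]
    - [1, 0, 0, 0, 0]

```text
time: 14.25
position: [0.518, -0.3239, 0.0489]
tool_rot: [3.116, -0.4, 0.001]
ft_force: [0.6, 0.5, -6.0]
grip_width: 0.161
```

>>> play_rows:
  motion:
    - [1, 0, 0, 0.2, 0]
    - [1, 0, 0, 0, 0]

```text
time: 14.5
position: [0.5186, -0.3242, 0.0478]
tool_rot: [3.115, -0.4, 0.003]
ft_force: [-2.0, 0.4, 0.5]
grip_width: 0.157
```

```bash
python3 - <<'E'
from h import *
plan((.5105,-.318,.0485),-.255)
im=optics.get_image("scene");cv2.imwrite("pics/s6.png",cv2.resize(im[170:400,60:300,::-1],None,fx=2.5,fy=2.5))
E
```

```text
t 14.5 pos [ 0.5186 -0.3242  0.0478] yaw -0.255 lean 0.002 w 0.157 F [-1.96  0.39  0.48] q [ 0.94  0.44 -0.52  1.73  0.25  1.03 -1.49]
tool shift cm [-0.94 -0.4  -0.07] max 0.94 spin -0.0
```

View pics/s6.png

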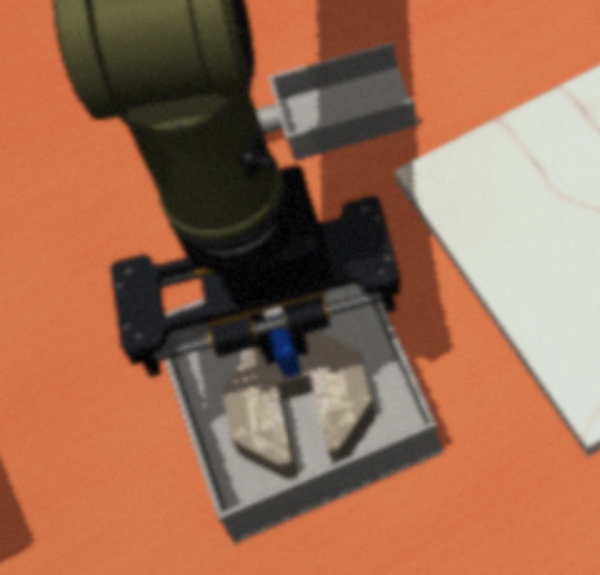

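The stone sits on the pan floor, centred (crop 300,410), and its weight is off the wrist. Release and lift.

>>> play_rows:
  motion:
    - [0.4, 0, 0, 0, 0]
    - [0.4, 0, 0, 0, 0]
    - [0.4, 0, 0, 0, 0]
    - [0.4, 0, 0, -2, 0]
    - [0.4, 0, 0, -4, 0]
    - [0.4, 0, 0, -5, 0]
    - [0.4, 0, 0, -5, 0]
    - [0.4, 0, 0, -4, 0]

```text
time: 15.55
position: [0.5185, -0.3237, 0.2507]
tool_rot: [3.114, -0.399, 0.005]
ft_force: [0.1, -0.2, 0.2]
grip_width: 0.604
```

```bash
python3 st.py 7
```

```text
mill top [array([0.68385666, 0.28546242]), array([0.48964542, 0.26624018]), array([0.47222664, 0.42994268])] (np.float64(0.10360169379954479), array([0.54896157, 0.35574123]), array([[-0.00319827,  0.00082129],
       [ 0.00151813,  0.00228235],
       [ 0.00168014, -0.00310364]]))
mill scene [array([0.49723717, 0.26663479]), array([0.68830888, 0.28456492]), array([0.67141458, 0.45235317])] (np.float64(0.10470021129862052), array([0.55303927, 0.3560769 ]), array([[ 0.0049313 ,  0.00240806],
       [-0.00290177, -0.00056362],
       [-0.00202953, -0.00184444]]))
top ((13.250001907348633, 463.2500305175781), (9.192388534545898, 12.727922439575195), 45.0) 27.5 [0.1643 0.518  0.083 ] [array([0.1628, 0.5308]), array([0.1769, 0.5161]), array([0.1658, 0.5052]), array([0.1518, 0.5199])]
top ((277.5, 247.0), (18.0, 7.0), 90.0) 116.0 [0.5148 0.0661 0.083 ] [array([0.5308, 0.0718]), array([0.5305, 0.0596]), array([0.4989, 0.0603]), array([0.4992, 0.0726])]
top ((490.2961730957031, 236.58078002929688), (11.577164649963379, 20.435449600219727), 15.255120277404785) 185.0 [ 0.5223 -0.3119  0.083 ] 
[... 670 characters left out ...]
4]), array([0.752 , 0.0877])]
scene ((345.17059326171875, 210.78236389160156), (20.282997131347656, 10.954988479614258), 49.398704528808594) 165.0 [0.5261 0.0598 0.083 ] [array([0.5056, 0.0472]), array([0.4993, 0.072 ]), array([0.5464, 0.0722]), array([0.5522, 0.048 ])]
scene ((455.16217041015625, 39.47296905517578), (13.1519193649292, 5.425166606903076), 80.53767395019531) 21.5 [0.2168 0.6133 0.083 ] [array([0.1922, 0.6215]), array([0.1967, 0.6358]), array([0.2409, 0.6053]), array([0.2364, 0.5913])]
t 15.65 pos [ 0.5207 -0.3246  0.254 ] yaw -0.255 lean 0.011 w 0.595 F [ 0.54 -0.71  0.71] q [ 0.98  0.27 -0.56  1.51  0.15  1.39 -1.42]
tool shift cm [-10.32 -30.94  12.17] max 30.94 spin -0.255
```

View pics/s7.png

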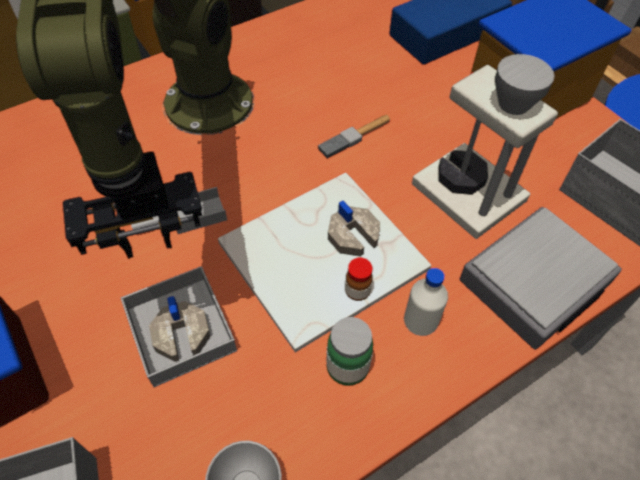

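Worn stone is flat in the pan (pixel 178,330). The rows carry no tilt term, so I'll test whether a lean arises at the edge of reach, high up where nothing is near.

>>> play_rows:
  motion:
    - [0.4, 0, 0, -5, 0]
    - [0.4, 0, 0, -5, 0]
    - [0.4, 0, 0, -5, 0]
    - [0.4, 0, 0, -5, 0]
    - [0.4, 0, 0, -5, 0]

```text
time: 16.27
position: [0.5174, -0.3232, 0.4989]
tool_rot: [3.116, -0.399, 0.001]
ft_force: [0.4, 0.2, 0.4]
grip_width: 0.599
```

```bash
python3 - <<'E'
from h import *
plan((.5,0,.5),0)
E
```

```text
t 16.27 pos [ 0.5174 -0.3232  0.4989] yaw -0.255 lean 0.001 w 0.599 F [0.43 0.15 0.39] q [ 0.9   0.31 -0.57  0.98  0.17  1.9  -1.42]
tool shift cm [ -9.83 -30.84  -0.13] max 30.84 spin -0.255
```

>>> play_rows:
  motion:
    - [0.4, 0, 0, -5, 0]
    - [0.4, 0, 0, -5, 0]
    - [0.4, 0, 0, -5, 0]

```text
time: 16.65
position: [0.517, -0.3241, 0.5614]
tool_rot: [-3.114, 0.403, 0.007]
ft_force: [-0.7, -0.5, -1.4]
grip_width: 0.598
```

```bash
python3 - <<'E'
from h import *
plan((.5,0,.5),0)
E
```

```text
t 16.65 pos [ 0.517  -0.3241  0.5614] yaw -0.257 lean 0.005 w 0.598 F [-0.69 -0.54 -1.35] q [ 0.52  0.33 -0.01  0.77  0.    2.04 -1.31]
tool shift cm [ -9.87 -30.9    6.22] max 30.9 spin -0.257
```

>>> play_rows:
  motion:
    - [0.4, 0, 0, -6, 0]
    - [0.4, 0, 0, -6, 0]
    - [0.4, 0, 0, -6, 0]
    - [0.4, 0, 0, -6, 0]

```text
time: 17.15
position: [0.4756, -0.2975, 0.6688]
tool_rot: [3.032, -0.391, 0.249]
ft_force: [0.5, 0.2, -0.0]
grip_width: 0.597
```

```bash
python3 - <<'E'
from h import *
plan((.5,0,.5),0)
print(ctrl.get_state()["tool_rot"])
E
```

```text
t 17.15 pos [ 0.4756 -0.2975  0.6688] yaw -0.252 lean 0.179 w 0.597 F [ 0.5   0.24 -0.02] q [ 0.28  0.2   0.33  0.72 -0.08  2.05 -1.27]
tool shift cm [ -7.85 -30.23  14.16] max 30.23 spin -0.252
[ 3.03158435 -0.39110079  0.24850114]
```

```bash
cat >> h.py <<'E'
def tz():
    R=Ro.from_rotvec(ctrl.get_state()["tool_rot"]).as_matrix();print("x",R[:,0].round(3),"y",R[:,1].round(3),"z",R[:,2].round(3))
E
python3 -c "
from h import *
tz()"
```

```text
x [ 0.954 -0.246  0.17 ] y [-0.258 -0.965  0.053] z [ 0.15  -0.095 -0.984]
```

>>> play_rows:
  motion:
    - [0.4, 0, 0, 3, 0]
    - [0.4, 0, 0, 3, 0]
    - [0.4, 0, 0, 3, 0]

```text
time: 17.52
position: [0.4894, -0.306, 0.5786]
tool_rot: [3.032, -0.391, 0.247]
ft_force: [-0.0, -0.3, 0.2]
grip_width: 0.599
```

```bash
python3 -c "
from h import *
plan((.5,0,.5),0)
tz()"
```

```text
t 17.52 pos [ 0.4894 -0.306   0.5786] yaw -0.252 lean 0.178 w 0.599 F [-0.   -0.3   0.21] q [ 0.25  0.1   0.3   1.04 -0.03  1.83 -1.29]
tool shift cm [ -7.82 -30.21   5.01] max 30.21 spin -0.252
x [ 0.955 -0.245  0.168] y [-0.258 -0.965  0.054] z [ 0.149 -0.094 -0.984]
```

The lean appears when the wrist limit is reached, points radially outward, and persists (0.18 rad). I'll add the rest at another azimuth so the total lean points along the mill's axis.

```bash
python3 -c "
from h import *
plan((.54,.19,.56),.104)"
```

```text
t 17.52 pos [ 0.4894 -0.306   0.5786] yaw -0.252 lean 0.178 w 0.599 F [-0.   -0.3   0.21] q [ 0.25  0.1   0.3   1.04 -0.03  1.83 -1.29]
tool shift cm [ -7.66 -49.25  -2.1 ] max 49.25 spin -0.356
```

>>> play_rows:
  motion:
    - [0.4, -0.3, -2, -0.1, 0]
    - [0.4, -0.6, -4, -0.16, 0]
    - [0.4, -0.6, -4, -0.16, 0]
    - [0.4, -0.6, -4, -0.16, 0]
    - [0.4, -0.6, -4, -0.16, 0]
    - [0.4, -0.6, -4, -0.16, 0]
    - [0.4, -0.6, -4, -0.16, 0]
    - [0.4, -0.6, -4, -0.16, 0]
    - [0.4, -0.6, -4, -0.16, 0]
    - [0.4, -0.6, -4, -0.16, 0]
    - [0.4, -0.6, -4, -0.16, 0]
    - [0.4, -0.6, -4, -0.16, 0]
    - [0.4, -0.6, -3.2, -0.16, 0]
    - [0.4, 0, 0, 0, -0.12]
    - [0.4, 0, 0, 0, -0.12]
    - [0.4, 0, 0, 0, -0.12]

```text
time: 19.52
position: [0.5417, 0.1885, 0.5608]
tool_rot: [3.028, 0.163, 0.22]
ft_force: [-0.3, -0.5, -0.0]
grip_width: 0.602
```

```bash
python3 -c "
from h import *
plan((.54,.19,.56),.104)
tz()"
```

```text
t 19.52 pos [0.5417 0.1885 0.5608] yaw 0.115 lean 0.177 w 0.602 F [-0.27 -0.54 -0.02] q [-0.3   0.15 -0.22  1.02  0.2   1.89 -1.91]
tool shift cm [-0.16 -0.17  0.04] max 0.17 spin 0.011
x [0.984 0.114 0.138] y [ 0.099 -0.989  0.108] z [ 0.149 -0.093 -0.984]
```

Now push upward past the limit here.

>>> play_rows:
  motion:
    - [0.4, 0, 0, -6, 0]
    - [0.4, 0, 0, -6, 0]
    - [0.4, 0, 0, -6, 0]
    - [0.4, 0, 0, -6, 0]

```text
time: 20.02
position: [0.5316, 0.1934, 0.6349]
tool_rot: [3.029, 0.154, 0.221]
ft_force: [0.8, 0.1, -1.0]
grip_width: 0.603
```

```bash
python3 -c "
from h import *
plan((.54,.19,.56),.104)
tz()"
```

```text
t 20.02 pos [0.5316 0.1934 0.6349] yaw 0.109 lean 0.176 w 0.603 F [ 0.8   0.07 -1.01] q [-0.9   0.23  0.61  0.79  0.    2.05 -1.78]
tool shift cm [-0.25 -0.39  7.53] max 7.53 spin 0.005
x [0.984 0.108 0.139] y [ 0.093 -0.99   0.107] z [ 0.149 -0.092 -0.984]
```

>>> play_rows:
  motion:
    - [0.4, 0, 0, -6, 0]
    - [0.4, 0, 0, -6, 0]
    - [0.4, 0, 0, -6, 0]
    - [0.4, 0, 0, -6, 0]

```text
time: 20.52
position: [0.4644, 0.2152, 0.7299]
tool_rot: [3.04, 0.253, 0.496]
ft_force: [-0.3, 0.6, 0.8]
grip_width: 0.602
```

```bash
python3 -c "
from h import *
plan((.54,.19,.56),.104)
tz()"
```

```text
t 20.52 pos [0.4644 0.2152 0.7299] yaw 0.179 lean 0.326 w 0.602 F [-0.25  0.63  0.84] q [-1.56  0.15  1.24  0.74 -0.02  2.05 -1.76]
tool shift cm [ 1.36  2.34 18.56] max 18.56 spin 0.075
x [0.935 0.169 0.311] y [ 0.153 -0.985  0.076] z [ 0.319 -0.024 -0.947]
```

>>> play_rows:
  motion:
    - [0.4, 0, 0, -6, 0]
    - [0.4, 0, 0, -6, 0]
    - [0.4, 0, 0, -6, 0]
    - [0.4, 0, 0, -6, 0]

```text
time: 21.02
position: [0.4338, 0.2122, 0.8064]
tool_rot: [3.028, 0.291, 0.753]
ft_force: [-1.1, 0.1, 0.5]
grip_width: 0.599
```

```bash
python3 -c "
from h import *
plan((.54,.19,.56),.104)
tz()"
```

```text
t 21.02 pos [0.4338 0.2122 0.8064] yaw 0.206 lean 0.485 w 0.599 F [-1.06  0.13  0.46] q [-1.82  0.04  1.23  0.64  0.22  2.05 -1.83]
tool shift cm [-2.61  2.79 26.65] max 26.65 spin 0.102
x [0.867 0.181 0.464] y [ 0.178 -0.983  0.052] z [ 0.465  0.037 -0.885]
```

>>> play_rows:
  motion:
    - [0.4, 0, 0, -6, 0]
    - [0.4, 0, 0, -6, 0]

```text
time: 21.28
position: [0.4395, 0.2196, 0.8257]
tool_rot: [-3.02, -0.302, -0.81]
ft_force: [-1.0, -1.3, 1.4]
grip_width: 0.603
```

```bash
python3 -c "
from h import *
plan((.54,.19,.56),.104)
tz()
R=Ro.from_rotvec(ctrl.get_state()['tool_rot']).as_matrix()
print('az',np.arctan2(R[1,2],R[0,2]))"
```

```text
t 21.27 pos [0.4395 0.2196 0.8257] yaw 0.215 lean 0.522 w 0.603 F [-1.03 -1.3   1.4 ] q [-1.64  0.12  1.23  0.55  0.06  2.05 -1.76]
tool shift cm [-5.19  3.46 27.87] max 27.87 spin 0.111
x [0.848 0.185 0.496] y [ 0.185 -0.981  0.049] z [ 0.496  0.05  -0.867]
az 0.10035424905341625
```

>>> play_rows:
  motion:
    - [0.4, 0, 0, -6, 0]
    - [0.4, 0, 0, -6, 0]
    - [0.4, 0, 0, -6, 0]

```text
time: 21.65
position: [0.4155, 0.2263, 0.8814]
tool_rot: [-2.937, -0.338, -0.988]
ft_force: [-1.3, 0.5, 0.1]
grip_width: 0.598
```

```bash
python3 -c "
from h import *
plan((.54,.19,.56),.104)
tz()
R=Ro.from_rotvec(ctrl.get_state()['tool_rot']).as_matrix()
print('az',np.arctan2(R[1,2],R[0,2]),'spin to level y',np.arctan2(R[2,1],R[2,0]))"
```

```text
t 21.65 pos [0.4155 0.2263 0.8814] yaw 0.248 lean 0.646 w 0.598 F [-1.26  0.48  0.12] q [-1.69  0.11  1.23  0.44  0.11  2.05 -1.76]
tool shift cm [-10.34   4.7   32.75] max 32.75 spin 0.144
x [0.776 0.197 0.6  ] y [ 0.212 -0.976  0.046] z [ 0.595  0.091 -0.799]
az 0.1525195010014951 spin to level y 0.0765429276612925
```

Lean is 0.65 rad (37°), azimuth 0.15 rad, close to the mill's 0.104. I level the jaw axis and go over to the rough stone.

>>> play_rows:
  motion:
    - [0.4, 0, 0, 2, 0.077]
    - [0.4, 0, 0, 3, 0]
    - [0.4, 0, 0, 3, 0]

```text
time: 22.02
position: [0.4554, 0.2335, 0.8236]
tool_rot: [-2.921, -0.245, -0.968]
ft_force: [0.8, 0.0, -0.7]
grip_width: 0.604
```

```bash
python3 -c "
from h import *
plan((.464,.0575,.3),.104)
plan((.464,.0575,.144),.104)
tz()"
```

```text
t 22.02 pos [0.4554 0.2335 0.8236] yaw 0.167 lean 0.64 w 0.604 F [ 0.85  0.04 -0.72] q [-2.1  -0.17  0.97  0.75  0.7   1.95 -2.07]
tool shift cm [-32.95  17.59  40.7 ] max 40.7 spin 0.063
t 22.02 pos [0.4554 0.2335 0.8236] yaw 0.167 lean 0.64 w 0.604 F [ 0.85  0.04 -0.72] q [-2.1  -0.17  0.97  0.75  0.7   1.95 -2.07]
tool shift cm [-42.28  17.62  53.21] max 53.21 spin 0.063
x [0.791 0.133 0.598] y [ 0.167 -0.986 -0.002] z [ 0.589  0.102 -0.802]
```

>>> play_rows:
  motion:
    - [0.4, -2.4, 1.3, 3, 0]
    - [0.4, -2.4, 1.3, 3, 0]
    - [0.4, -2.4, 1.3, 3, 0]
    - [0.4, -2.4, 1.3, 3, 0]
    - [0.4, -2.4, 1.3, 3, 0]
    - [0.4, -2.4, 1.3, 3, 0]
    - [0.4, -2.4, 1.3, 3, 0]

```text
time: 22.9
position: [0.4535, 0.1804, 0.7095]
tool_rot: [-2.919, -0.271, -0.984]
ft_force: [-0.3, -0.8, -0.8]
grip_width: 0.6
```

```bash
python3 -c "
from h import *
plan((.464,.0575,.144),.104)
tz()"
```

```text
t 22.9 pos [0.4535 0.1804 0.7095] yaw 0.189 lean 0.65 w 0.6 F [-0.28 -0.82 -0.77] q [-0.65 -0.3   0.01  1.25  0.28  1.6  -1.93]
tool shift cm [-35.23  11.77  44.4 ] max 44.4 spin 0.085
x [0.782 0.149 0.605] y [ 0.181 -0.983  0.009] z [ 0.596  0.102 -0.796]
```

```bash
cat > fk.py <<'E'
import numpy as np
from scipy.optimize import least_squares
from scipy.spatial.transform import Rotation as Ro
D=[([.1574,-.6301,.2295],[1.34,.32,-.07,1.45,.02,1.37,-.06]),([.4595,-.0705,.1646],[.81,0,-.7,1.96,0,1.19,-1.73]),
([.535,-.0703,.0637],[.68,.31,-.68,1.89,.22,1.02,-1.92]),([.5097,-.3157,.1435],[.97,.32,-.55,1.67,.18,1.2,-1.45]),
([.5186,-.3242,.0478],[.94,.44,-.52,1.73,.25,1.03,-1.49]),([.5174,-.3232,.4989],[.9,.31,-.57,.98,.17,1.9,-1.42]),
([.4756,-.2975,.6688],[.28,.2,.33,.72,-.08,2.05,-1.27]),([.5417,.1885,.5608],[-.3,.15,-.22,1.02,.2,1.89,-1.91]),
([.4644,.2152,.7299],[-1.56,.15,1.24,.74,-.02,2.05,-1.76]),([.4155,.2263,.8814],[-1.69,.11,1.23,.44,.11,2.05,-1.76]),
([.4554,.2335,.8236],[-2.1,-.17,.97,.75,.7,1.95,-2.07]),([.4535,.1804,.7095],[-.65,-.3,.01,1.25,.28,1.6,-1.93]),([.4491,.0658,.1293],[.64,.02,-.84,2.02,.01,1.11,-1.74])]
def fk(q,p,sg):
    h,L1,L2,L3,o1,o2,o3=p
    R=Ro.from_euler('z',sg[0]*q[0]);
    x=np.array([0,0,h])+R.apply([o1,0,0]);R=R*Ro.from_euler('y',q[1])*Ro.from_euler('z',sg[1]*q[2])
    x=x+R.apply([o2,0,L1]);R=R*Ro.from_euler('y',q[3])*Ro.from_euler('z',sg[2]*q[4])
    x=x+R.apply([-o2+o3*0,0,L2]);R=R*Ro.from_euler('y',q[5])
    x=x+R.apply([o3,0,L3]);return x,R*Ro.from_euler('z',sg[3]*q[6])
def fit():
    best=None
    for a in(1,-1):
      for b in(1,-1):
        sg=(-1,a,b,1)
        r=least_squares(lambda p:np.ravel([fk(q,p,sg)[0]-np.array(x) for x,q in D]),[.3,.4,.4,.25,0,0,0])
        if best is None or r.cost<best[0].cost: best=(r,sg)
    return best
if __name__=="__main__":
    r,sg=fit();print(r.x.round(4),sg,np.sqrt(2*r.cost/len(D)))
E
python3 fk.py
```

```text
[0.2815 0.508  0.5163 0.4314 0.0098 0.0013 0.0299] (-1, -1, -1, 1) 0.018677904607607307
```

```bash
cat > reach.py <<'E'
from fk import *
r,sg=fit();P=r.x
lo=np.array([-2.86,-.3,-1.38,.06,-1.56,.09,-2.69]);hi=np.array([2.86,2.09,1.24,2.45,4.7,2.05,2.69])
rng=np.random.default_rng(0)
def ik(x,az,lean):
    zd=np.array([np.sin(lean)*np.cos(az),np.sin(lean)*np.sin(az),-np.cos(lean)])
    best=None
    for i in range(12):
        q0=rng.uniform(np.maximum(lo,[-1.5,-.2,-1.2,.3,-1.2,.3,-2]),np.minimum(hi,[1.5,1,1.1,2.3,1.5,1.9,2]))
        f=lambda q:np.r_[5*(fk(q,P,sg)[0]-x),fk(q,P,sg)[1].as_matrix()[:,2]-zd,.001*q]
        s=least_squares(f,q0,bounds=(lo,hi))
        e=np.linalg.norm(fk(s.x,P,sg)[0]-x),np.linalg.norm(fk(s.x,P,sg)[1].as_matrix()[:,2]-zd)
        if best is None or sum(e)<sum(best[1]): best=(s.x,e)
    return best
if __name__=="__main__":
    for x,l in [((.5235,.0665,.064),.65),((.5235,.0665,.064),.5),((.6,.07,.064),.65),((.6,.07,.064),.55),((.464,.0575,.144),.65),((.52,.345,.095),.65),((.45,.34,.1),.65),((.4,.33,.15),.65),((.56,.07,.064),.65)]:
        q,e=ik(np.array(x),.15,l);print(x,l,q.round(2),np.round(e,3))
E
python3 reach.py
```

```text
(0.5235, 0.0665, 0.064) 0.65 [-0.63 -0.18  0.5   2.45  0.2   0.27  0.  ] [0.006 0.064]
(0.5235, 0.0665, 0.064) 0.5 [-0.07 -0.12 -0.04  2.39 -0.07  0.38 -0.  ] [0. 0.]
(0.6, 0.07, 0.064) 0.65 [-0.04 -0.02 -0.02  2.38 -0.4   0.14  0.  ] [0. 0.]
(0.6, 0.07, 0.064) 0.55 [-0.04  0.01 -0.05  2.29 -0.11  0.3   0.  ] [0. 0.]
(0.464, 0.0575, 0.144) 0.65 [-0.   -0.3  -0.    2.36 -0.21  0.62 -0.  ] [0.025 0.173]
(0.52, 0.345, 0.095) 0.65 [-0.55  0.07 -0.38  2.25  1.    0.56 -0.  ] [0. 0.]
(0.45, 0.34, 0.1) 0.65 [-0.5  -0.03 -0.56  2.34  0.93  0.62 -0.  ] [0. 0.]
(0.4, 0.33, 0.15) 0.65 [-0.22 -0.27 -0.84  2.33  0.52  0.66  0.  ] [0. 0.]
(0.56, 0.07, 0.064) 0.65 [-0.53 -0.11  0.42  2.45  0.11  0.15  0.  ] [0.    0.001]
```

```bash
python3 -c "
from h import *
plan((.58,.07,.40),.104)"
```

```text
t 22.9 pos [0.4535 0.1804 0.7095] yaw 0.189 lean 0.65 w 0.6 F [-0.28 -0.82 -0.77] q [-0.65 -0.3   0.01  1.25  0.28  1.6  -1.93]
tool shift cm [-10.48  12.87  31.06] max 31.06 spin 0.085
```

>>> play_rows:
  motion:
    - [0.4, 0, 1.5, 3, 0]
    - [0.4, -0.8, 1.5, 3.5, 0]
    - [0.4, -1.2, 1.5, 3.5, 0]
    - [0.4, -1.2, 1.5, 3.5, 0]
    - [0.4, -1.2, 1.5, 3.5, 0]
    - [0.4, -1.2, 1.5, 3.5, 0]
    - [0.4, -1.2, 1.5, 3.5, 0]
    - [0.4, -1.2, 1.5, 3.5, 0]
    - [0.4, -1.2, 0.8, 3, 0]
    - [0.4, -1.2, 0, 0.5, 0]

```text
time: 24.15
position: [0.591, 0.0751, 0.4056]
tool_rot: [-2.935, -0.269, -0.952]
ft_force: [-0.4, -0.6, 0.4]
grip_width: 0.599
```

```bash
python3 -c "
from h import *
plan((.55,.068,.16),.104)
tz()"
```

```text
t 24.15 pos [0.591  0.0751 0.4056] yaw 0.188 lean 0.626 w 0.599 F [-0.39 -0.55  0.37] q [-0.12 -0.28 -0.05  1.85 -0.01  0.94 -1.55]
tool shift cm [-17.76  -0.32  17.47] max 17.76 spin 0.084
x [0.796 0.151 0.586] y [ 0.178 -0.984  0.012] z [ 0.578  0.095 -0.81 ]
```

>>> play_rows:
  motion:
    - [0.4, -1.8, 0, 2.3, 0]
    - [0.4, -2.3, 0, 3.0, 0]
    - [0.4, -2.3, 0, 3.0, 0]
    - [0.4, -2.3, 0, 3.0, 0]
    - [0.4, -2.3, 0, 3.0, 0]
    - [0.4, -2.3, 0, 3.0, 0]
    - [0.4, -1.5, 0, 1.5, 0]

```text
time: 25.02
position: [0.5828, 0.0721, 0.1684]
tool_rot: [-2.932, -0.271, -0.956]
ft_force: [1.2, 0.8, 0.5]
grip_width: 0.6
```

```bash
python3 -c "
from h import *
plan((.53,.067,.12),.104)
tz()"
```

```text
t 25.02 pos [0.5828 0.0721 0.1684] yaw 0.189 lean 0.629 w 0.6 F [1.19 0.78 0.46] q [-0.12 -0.15 -0.05  2.24 -0.02  0.43 -1.54]
tool shift cm [-7.12 -0.51  0.8 ] max 7.12 spin 0.085
x [0.794 0.152 0.588] y [ 0.18  -0.984  0.011] z [ 0.58   0.098 -0.808]
```

>>> play_rows:
  motion:
    - [0.4, -2.3, -0.2, 0.3, 0]
    - [0.4, -2.4, -0.2, 0.3, 0]
    - [0.4, -2.2, -0.1, 0.2, 0]
    - [0.4, 0, 0, 0, 0]

```text
time: 25.52
position: [0.5316, 0.0669, 0.1218]
tool_rot: [-2.932, -0.27, -0.956]
ft_force: [0.4, -0.0, 0.6]
grip_width: 0.604
```

```bash
python3 st.py 8 | grep -v mill | tail -6; python3 -c "
from h import *
plan((.526,.067,.064),.104)
tz()
s=cv2.imread('pics/s8.png');cv2.imwrite('pics/c8.png',cv2.resize(s[100:290,230:430],None,fx=3,fy=3,interpolation=cv2.INTER_CUBIC))"
```

```text
top ((267.5, 84.5), (19.0, 17.0), 90.0) 255.0 [0.8075 0.0769 0.083 ] [array([0.8254, 0.0918]), array([0.8248, 0.0612]), array([0.7897, 0.0621]), array([0.7904, 0.0925])]
scene ((173.1923065185547, 307.9615173339844), (23.141704559326172, 8.236878395080566), 78.69007110595703) 145.5 [ 0.5429 -0.3268  0.083 ] [array([ 0.5169, -0.3275]), array([ 0.5217, -0.3136]), array([ 0.5684, -0.3262]), array([ 0.5636, -0.3397])]
scene ((434.5, 277.5), (17.0, 17.0), 90.0) 238.5 [0.7461 0.1128 0.083 ] [array([0.7229, 0.1111]), array([0.7401, 0.1383]), array([0.7689, 0.1144]), array([0.752 , 0.0877])]
scene ((345.2500305175781, 211.25003051757812), (19.091880798339844, 11.31370735168457), 45.0) 113.0 [0.5272 0.0593 0.083 ] [array([0.5097, 0.0447]), array([0.5011, 0.0701]), array([0.5446, 0.0737]), array([0.5525, 0.0487])]
t 25.62 pos [0.5341 0.0668 0.1239] yaw 0.187 lean 0.633 w 0.599 F [0.07 1.11 0.41] q [-0.12 -0.21 -0.06  2.39 -0.01  0.33 -1.55]
tool shift cm [-3.34  5.98 -3.13] max 5.98 spin 0.187
t 25.62 pos [0.5341 0.0668 0.1239] yaw 0.187 lean 0.633 w 0.599 F [0.07 1.11 0.41] q [-0.12 -0.21 -0.06  2.39 -0.01  0.33 -1.55]
tool shift cm [-4.18 -0.22  4.36] max 4.36 spin 0.083
x [0.792 0.15  0.591] y [ 0.179 -0.984  0.01 ] z [ 0.583  0.097 -0.806]
```

View pics/c8.png

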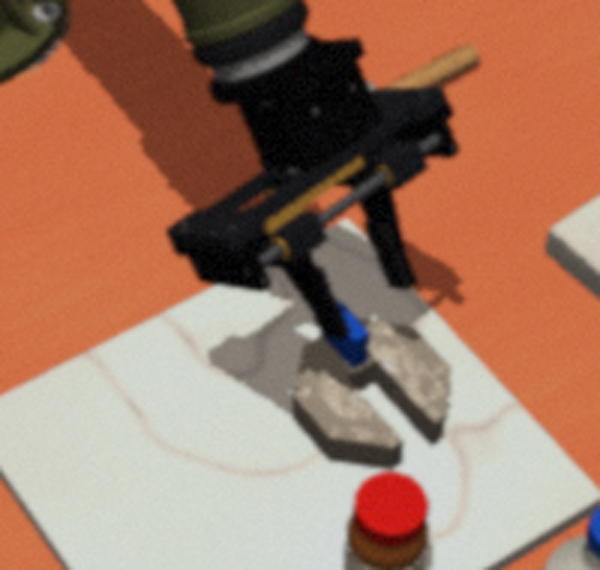

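The leaning fingers straddle the handle (crop 350,335). Straight down.

>>> play_rows:
  motion:
    - [0.4, -1.2, 0, 1.6, 0]
    - [0.4, -1.3, 0, 1.6, 0]
    - [0.4, -0.9, 0, 1.1, 0]
    - [0.4, -0.2, 0, 0.2, 0]
    - [0.4, 0, 0, 0, 0]

```text
time: 26.25
position: [0.5314, 0.0653, 0.0651]
tool_rot: [-2.932, -0.267, -0.958]
ft_force: [0.0, -0.0, 0.2]
grip_width: 0.603
```

```bash
python3 -c "
from h import *
plan((.527,.067,.064),.104)
tz()
s=optics.get_image('scene')[:,:,::-1];cv2.imwrite('pics/c9.png',cv2.resize(s[100:290,230:430],None,fx=3,fy=3,interpolation=cv2.INTER_CUBIC))"
```

```text
t 26.25 pos [0.5314 0.0653 0.0651] yaw 0.186 lean 0.631 w 0.603 F [ 0.01 -0.04  0.17] q [-0.09 -0.09 -0.08  2.44 -0.01  0.17 -1.56]
tool shift cm [-0.39 -0.25 -0.14] max 0.39 spin 0.082
x [0.794 0.149 0.59 ] y [ 0.178 -0.984  0.01 ] z [ 0.582  0.097 -0.808]
```

View pics/c9.png

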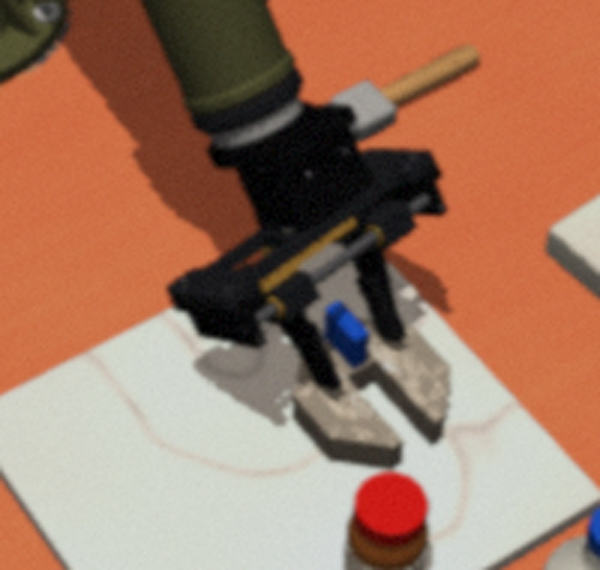

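>>> play_rows:
  motion:
    - [0.4, -0.3, 0, -0.2, 0]
    - [0.4, 0, 0, 0, 0]
    - [1, 0, 0, 0, 0]
    - [1, 0, 0, 0, 0]
    - [1, 0, 0, 0, 0]
    - [1, 0, 0, 0, 0]
    - [1, 0, 0, 0, 0]
    - [1, 0, 0, 0, 0]
  force: 60

```text
time: 27.3
position: [0.5266, 0.0646, 0.0637]
tool_rot: [-2.932, -0.267, -0.955]
ft_force: [0.6, 1.3, -0.4]
grip_width: 0.156
```

```bash
python3 -c "
from h import *
plan((.527,.067,.064),.104)
tz()"
```

```text
t 27.3 pos [0.5266 0.0646 0.0637] yaw 0.185 lean 0.629 w 0.156 F [ 0.56  1.3  -0.45] q [-0.07 -0.1  -0.11  2.45 -0.03  0.17 -1.54]
tool shift cm [ 0.08 -0.23  0.02] max 0.23 spin 0.081
x [0.795 0.149 0.588] y [ 0.177 -0.984  0.009] z [ 0.58   0.097 -0.809]
```

>>> play_rows:
  motion:
    - [1, 0.4, 0, -0.55, 0]
    - [1, 0.8, 0, -1.1, 0]
    - [1, 1.2, 0, -1.6, 0]
    - [1, 1.2, 0, -1.6, 0]
    - [1, 0, 0, 0, 0]

```text
time: 27.92
position: [0.527, 0.0645, 0.1247]
tool_rot: [-2.933, -0.266, -0.956]
ft_force: [-0.3, -0.4, -6.5]
grip_width: 0.153
```

```bash
python3 -c "
from h import *
plan((.527,.067,.124),.104)
tz()
s=optics.get_image('scene')[:,:,::-1];cv2.imwrite('pics/c10.png',cv2.resize(s[100:290,230:430],None,fx=3,fy=3,interpolation=cv2.INTER_CUBIC))"
```

```text
t 27.93 pos [0.527  0.0645 0.1247] yaw 0.185 lean 0.629 w 0.153 F [-0.28 -0.38 -6.55] q [-0.07 -0.23 -0.1   2.39 -0.05  0.34 -1.52]
tool shift cm [-0.   -0.24  0.08] max 0.24 spin 0.081
x [0.795 0.149 0.589] y [ 0.177 -0.984  0.01 ] z [ 0.581  0.096 -0.808]
```

View pics/c10.png

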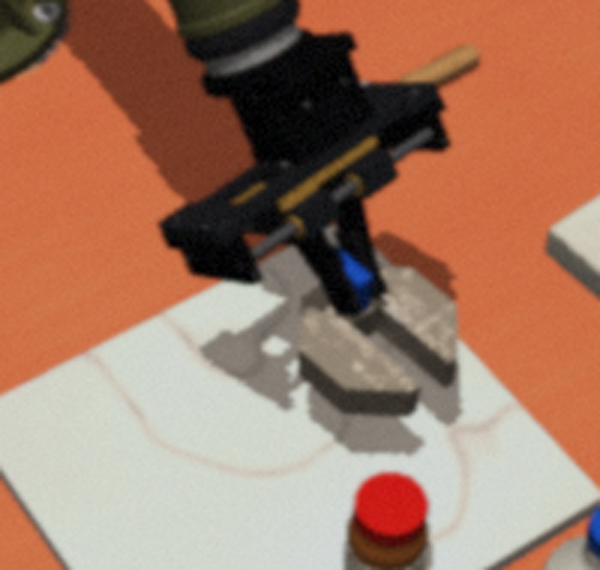

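```bash
python3 -c "
from h import *
t=optics.get_image('top')[:,:,::-1];cv2.imwrite('pics/t11.png',t);cv2.imwrite('pics/c11.png',cv2.resize(t[150:290,210:350],None,fx=4,fy=4,interpolation=cv2.INTER_CUBIC))"
```

```text
(no output)
```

View pics/c11.png

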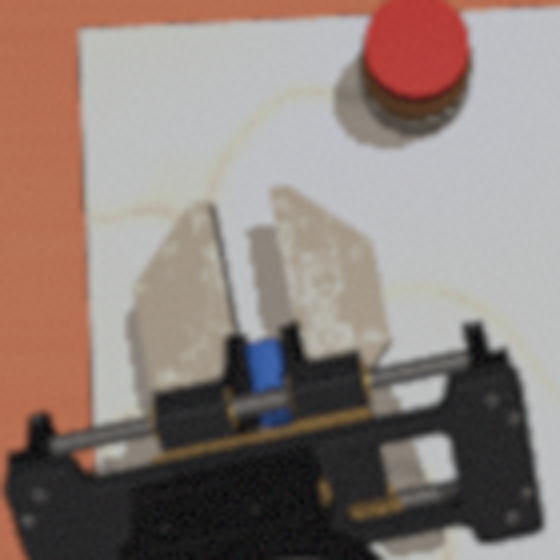

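```bash
python3 -c "
from h import *
f=lambda x,y,z:onz('top',210+x/4,150+y/4,z)[:2].round(4)
for p in [(210,203),(273,188),(140,283),(373,243),(387,340),(290,320)]:print(p,f(*p,.109))
print('handle front',f(262,342,.144))
a,b=f(210,203,.109),f(273,188,.109);m=(a+b)/2;d=b-a;yaw=np.arctan2(d[0],-d[1]);print(m,yaw,m-.052*np.array([np.cos(.178),np.sin(.178)]),np.linalg.norm(d))
# scene: slot tips
g=lambda x,y,z:onz('scene',230+x/3,100+y/3,z)[:2].round(4)
print([g(*p,.109) for p in [(418,390),(456,357)]])
"
```

```text
(210, 203) [0.5935 0.0879]
(273, 188) [0.5992 0.0609]
(140, 283) [0.56   0.1183]
(373, 243) [0.5744 0.0189]
(387, 340) [0.5327 0.0141]
(290, 320) [0.5424 0.0551]
handle front [0.5309 0.0646]
[0.59635 0.0744 ] 0.2080561367910232 [0.54517161 0.0651928 ] 0.02759510826215399
[array([0.6055, 0.0607]), array([0.5972, 0.097 ])]
```

```bash
python3 -c "
import cv2
t=cv2.imread('pics/t0.png') if 0 else cv2.imread('pics/top0.png');s=cv2.imread('pics/scene0.png')
a=cv2.resize(t[195:270,80:165],None,fx=7,fy=7,interpolation=cv2.INTER_CUBIC);a=cv2.convertScaleAbs(a,alpha=2.2,beta=20);cv2.imwrite('pics/b1.png',a)
a=cv2.resize(s[110:210,420:510],None,fx=6,fy=6,interpolation=cv2.INTER_CUBIC);a=cv2.convertScaleAbs(a,alpha=2.2,beta=20);cv2.imwrite('pics/b2.png',a)"
```

```text
(no output)
```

View pics/b1.png

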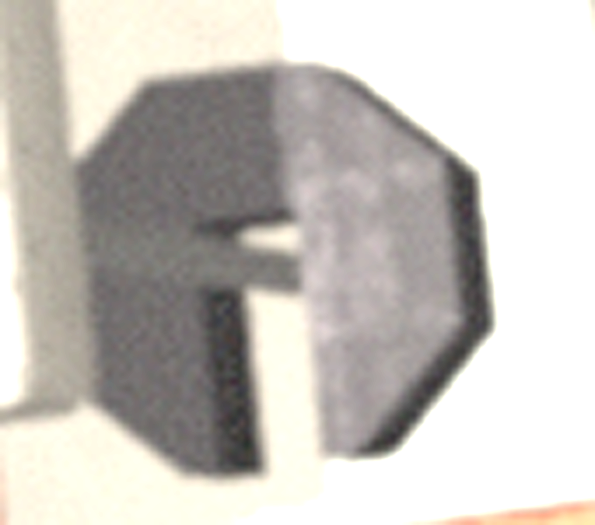

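View pics/b2.png

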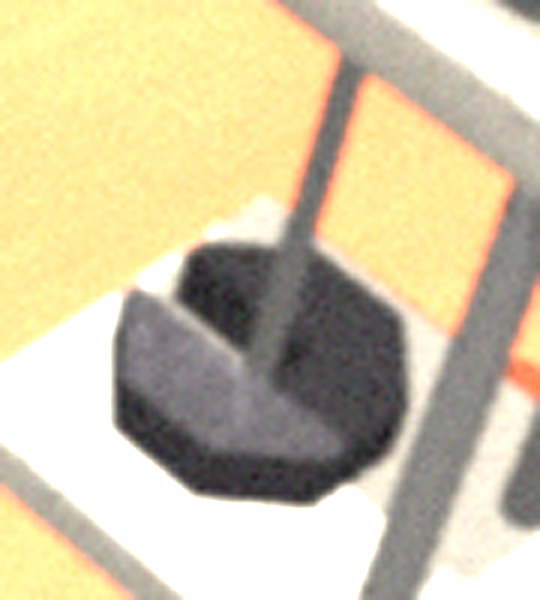

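```bash
python3 - <<'E' 2>&1 | grep -v "^mill"
from m import *
M=dict(BL=(.052,.0215),BR=(.052,-.0215),R1=(.0215,-.052),R2=(-.0215,-.052),FR=(-.052,-.0215),tR=(-.052,-.013),tL=(-.052,.013),FL=(-.052,.0215),L1=(.0215,.052),L2=(-.0215,.052))
def go(n,off,s,pts):
    k=list(pts);W=[onz(n,off[0]+x/s,off[1]+y/s,.058)[:2] for x,y in pts.values()]
    th,t,r=fit([M[i] for i in k],W);print(n,th.round(3),t.round(4));[print(i,(e*1000).round(1)) for i,e in zip(k,r)]
go("top",(80,195),7,dict(BL=(150,80),BR=(335,68),R1=(450,165),R2=(462,322),FR=(365,452),tR=(325,455),tL=(213,472),FL=(185,470)))
go("scene",(420,110),6,dict(FR=(127,292),R2=(118,365),R1=(212,448),BR=(330,457),L1=(400,322),L2=(310,243),FL=(193,248)))
# stem: top: just at base in slot approx (300,262)/7 ; scene stem bottom (262,380)/6 ; project hypothesised axis
for c in [(.549,.356),(.553,.356)]:
  for z in(.03,.058,.15,.2): print(c,z,"top",((proj("top",(*c,z))-[80,195])*7).round(0),"scene",((proj("scene",(*c,z))-[420,110])*6).round(0))
E
```

```text
[ 0.00151813,  0.00228235],
       [ 0.00168014, -0.00310364]]))
       [-0.00290177, -0.00056362],
       [-0.00202953, -0.00184444]]))
top 0.075 [0.5499 0.3565]
BL [-1.6  1.6]
BR [-3.  -2.8]
R1 [-0.9  0.6]
R2 [1.3 1. ]
FR [ 1.3 -2.3]
tR [ 1.5 -0.6]
tL [-0.   1.9]
FL [1.3 0.5]
scene 0.107 [0.5514 0.3597]
FR [2.2 2. ]
R2 [-5.2  3.2]
R1 [0.9 1.9]
BR [-0.3  1.4]
L1 [ 2.5 -3. ]
L2 [-2.8 -0.1]
FL [ 2.8 -5.4]
(0.549, 0.356) 0.03 top [303. 276.] scene [235. 396.]
(0.549, 0.356) 0.058 top [258. 268.] scene [250. 346.]
(0.549, 0.356) 0.15 top [ 83. 239.] scene [305. 168.]
(0.549, 0.356) 0.2 top [-33. 220.] scene [338.  62.]
(0.553, 0.356) 0.03 top [303. 261.] scene [242. 403.]
(0.553, 0.356) 0.058 top [258. 253.] scene [257. 353.]
(0.553, 0.356) 0.15 top [ 83. 222.] scene [313. 175.]
(0.553, 0.356) 0.2 top [-33. 201.] scene [346.  69.]
```

Held level; stone centre ≈ TCP + 20 mm along its x. Mill axis from several fits ≈ (0.5505, 0.3575), yaw ≈ 0.10. Trim the yaw, then carry in front of the mill.

>>> play_rows:
  motion:
    - [1, 0.3, 0, -0.4, 0.03]
    - [1, 0, 0, 0, 0.03]
    - [1, 0, 0, 0, 0]

```text
time: 28.4
position: [0.527, 0.0649, 0.1287]
tool_rot: [-2.923, -0.177, -0.946]
ft_force: [-0.0, -0.2, -7.1]
grip_width: 0.153
```

```bash
python3 -c "
from h import *
tz();plan((.442,.348,.13),.104)"
```

```text
x [0.805 0.089 0.587] y [ 0.129 -0.991 -0.026] z [ 0.58   0.096 -0.809]
t 28.4 pos [0.527  0.0649 0.1287] yaw 0.111 lean 0.628 w 0.153 F [-0.04 -0.21 -7.1 ] q [-0.06 -0.23 -0.11  2.39 -0.06  0.36 -1.57]
tool shift cm [ -4.23 -29.16  -2.3 ] max 29.16 spin 0.007
```

>>> play_rows:
  motion:
    - [1, 0.13, -1.5, 0.15, 0]
    - [1, 0.27, -2.97, 0.29, 0]
    - [1, 0.27, -2.97, 0.29, 0]
    - [1, 0.27, -2.97, 0.29, 0]
    - [1, 0.13, -1.5, 0.15, 0]
    - [1, -1.46, -2.85, -0.97, 0]
    - [1, -1.46, -2.85, -0.97, 0]
    - [1, -1.46, -2.85, -0.97, 0]
    - [1, -1.46, -2.85, -0.97, 0]
    - [1, 0.26, -2.92, 0.28, 0]
    - [1, 0.26, -1.5, 0.15, 0]
    - [1, 0, 0, 0, 0]

```text
time: 29.9
position: [0.4442, 0.3358, 0.1305]
tool_rot: [-2.919, -0.179, -0.949]
ft_force: [0.2, -0.8, -7.4]
grip_width: 0.158
```

```bash
python3 -c "
from h import *
tz();plan((.442,.348,.13),.104)
t=optics.get_image('top')[:,:,::-1];cv2.imwrite('pics/t12.png',t[100:340,0:320])
t=optics.get_image('scene')[:,:,::-1];cv2.imwrite('pics/s12.png',cv2.resize(t[20:260,330:590],None,fx=2.4,fy=2.4))"
```

```text
x [0.803 0.09  0.589] y [ 0.131 -0.991 -0.028] z [ 0.581  0.099 -0.808]
t 29.9 pos [0.4442 0.3358 0.1305] yaw 0.111 lean 0.631 w 0.158 F [ 0.2  -0.84 -7.38] q [ 0.44 -0.2  -1.3   2.23  0.44  0.52 -2.69]
tool shift cm [-0.1  -1.24  0.04] max 1.24 spin 0.007
```

View pics/t12.png

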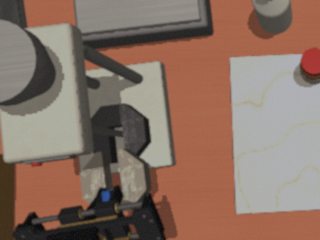

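View pics/s12.png

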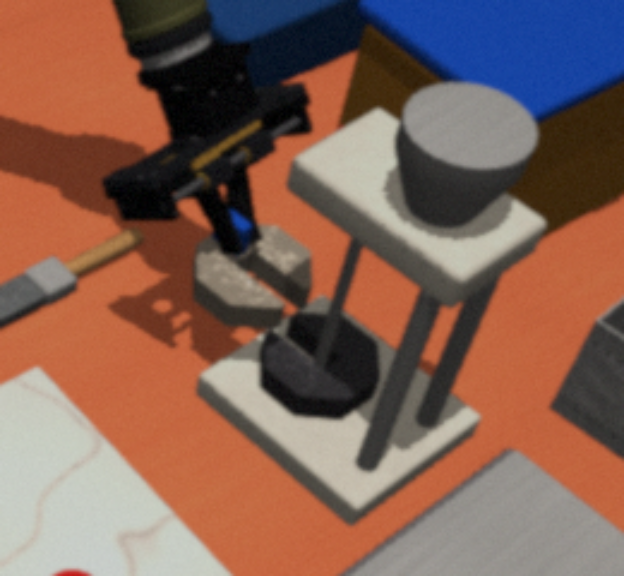

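>>> play_rows:
  motion:
    - [1, 0.46, -0.58, 0.35, 0]
    - [1, 0.46, -0.58, 0.35, 0]
    - [1, 0, 0, 0, 0]

```text
time: 30.38
position: [0.452, 0.3426, 0.1336]
tool_rot: [-2.919, -0.178, -0.945]
ft_force: [0.7, -0.1, -6.4]
grip_width: 0.156
```

```bash
python3 -c "
from h import *
tz();plan((.455,.349,.113),.104)"
```

```text
x [0.805 0.089 0.587] y [ 0.131 -0.991 -0.029] z [ 0.579  0.1   -0.809]
t 30.38 pos [0.452  0.3426 0.1336] yaw 0.11 lean 0.629 w 0.156 F [ 0.74 -0.14 -6.44] q [ 0.52 -0.18 -1.38  2.21  0.45  0.53 -2.69]
tool shift cm [-0.91 -0.53  1.91] max 1.91 spin 0.006
```

```bash
cat > ns.py <<'E'
from fk import *
from h import ctrl
r,sg=fit();P=r.x
s=ctrl.get_state();Rt=Ro.from_rotvec(s["tool_rot"]);q=s["joint_positions"]
lo=np.array([-2.86,-.3,-1.38,.06,-1.56,.09,-2.69]);hi=np.array([2.86,2.09,1.24,2.45,4.7,2.05,2.69])
for s7 in(1,-1):
    x,R=fk(q,P,(*sg[:3],s7));print(s7,x.round(3),s["position"].round(3),(R.inv()*Rt).as_rotvec().round(3))
import sys
s7=int(sys.argv[1]);off=float(sys.argv[2])
sgn=(*sg[:3],s7)
def solve(x,j3,q0,Rg):
    f=lambda v:np.r_[5*(fk(np.r_[v[:2],j3,v[2:]],P,sgn)[0]-x),((fk(np.r_[v[:2],j3,v[2:]],P,sgn)[1]*Ro.from_euler('z',off)).inv()*Rg).as_rotvec()]
    o=least_squares(f,np.delete(q0,2));return np.insert(o.x,2,j3),np.abs(o.fun).max()
for x in [s["position"],np.array([.53,.356,.103])]:
  for Rg,n in((Rt,'same'),(Rt*Ro.from_euler('z',np.pi),'flip')):
    for j3 in(-1.3,-.9,-.5,-.1,.3,.7,1.1):
      for k in range(6):
        q0=np.random.default_rng(k).uniform([-1.5,-.3,-1,1,-1.5,.1,-2.6],[1.5,1,1,2.4,3,2,2.6])
        v,e=solve(x,j3,q0,Rg);v[[0,4,6]]=(v[[0,4,6]]+np.pi)%(2*np.pi)-np.pi
        if e<.01 and 0<v[3]<2.6 and v[5]>-.1: print(x.round(2),n,v.round(2),"ok" if (v>lo).all() and (v<hi).all() else "");break
E
python3 ns.py 1 0
```

```text
1 [0.49  0.345 0.137] [0.452 0.343 0.134] [0.   0.   0.67]
-1 [0.49  0.345 0.137] [0.452 0.343 0.134] [0.    0.    1.571]
[0.45 0.34 0.13] same [ 0.51 -0.43 -1.3   2.25 -0.03  0.51 -2.41] 
[0.45 0.34 0.13] same [ 0.04 -0.29 -0.9   2.38 -2.76  5.79  1.07] 
[0.45 0.34 0.13] same [-0.4  -0.21 -0.5   2.38 -2.51  5.73  1.27] 
[0.45 0.34 0.13] same [-0.83 -0.18 -0.1   2.38 -2.39  5.68  1.37] 
[0.45 0.34 0.13] same [-1.25 -0.19  0.3   2.38 -2.28  5.63  1.44] 
[0.45 0.34 0.13] same [-1.68 -0.24  0.7   2.37 -2.16  5.56  1.53] 
[0.45 0.34 0.13] same [-2.2  -0.46  1.1   2.35 -1.93  5.32  1.68] 
[0.45 0.34 0.13] flip [ 0.51 -0.43 -1.3   2.25 -0.03  0.51  0.73] 
[0.45 0.34 0.13] flip [-0.08 -0.13 -0.9   2.27  0.64  0.6   1.36] ok
[0.45 0.34 0.13] flip [-0.51 -0.1  -0.5   2.28  0.74  0.64  1.43] ok
[0.45 0.34 0.13] flip [-0.92 -0.09 -0.1   2.29  0.79  0.66  1.47] ok
[0.45 0.34 0.13] flip [-1.25 -0.19  0.3   2.38 -2.28  5.63 -1.7 ] 
[0.45 0.34 0.13] flip [-1.74 -0.11  0.7   2.28  0.9   6.99  1.55] 
[0.45 0.34 0.13] flip [-2.18 -0.18  1.1   2.28  1.    7.06  1.63] 
[0.53 0.36 0.1 ] same [ 0.47  0.05
[... 210 characters left out ...]
.29 -2.28  5.81  1.39] 
[0.53 0.36 0.1 ] same [-1.09  0.    0.3   2.29 -2.28  5.82  1.38] 
[0.53 0.36 0.1 ] same [-1.48  0.01  0.7   2.29 -2.29  5.83  1.37] 
[0.53 0.36 0.1 ] same [-1.87  0.02  1.1   2.28 -2.31  5.84  1.34] 
[0.53 0.36 0.1 ] flip [ 0.28  0.26 -1.3   2.2   1.17  0.74  1.7 ] ok
[0.53 0.36 0.1 ] flip [-0.05  0.12 -0.9   2.2   1.    0.61  1.58] ok
[0.53 0.36 0.1 ] flip [-0.41  0.08 -0.5   2.2   0.93  0.57  1.51] ok
[0.53 0.36 0.1 ] flip [-0.79  0.07 -0.1   2.2   0.87  0.54  1.46] ok
[0.53 0.36 0.1 ] flip [-1.09  0.    0.3   2.29 -2.28  5.82 -1.76] 
[0.53 0.36 0.1 ] flip [-1.54  0.1   0.7   2.19  0.74  6.76  1.34] 
[0.53 0.36 0.1 ] flip [-1.89  0.16  1.1   2.18  0.56  6.71  1.17]
```

```bash
python3 ns.py -1 1.5708 | awk '/ok|same/'
```

```text
[0.45 0.34 0.13] same [ 0.51 -0.43 -1.3   2.25 -0.03  0.51 -2.3 ] 
[0.45 0.34 0.13] same [ 0.04 -0.29 -0.9   2.38 -2.76  5.79  0.5 ] 
[0.45 0.34 0.13] same [-0.4  -0.21 -0.5   2.38 -2.51  5.73  0.3 ] 
[0.45 0.34 0.13] same [-0.83 -0.18 -0.1   2.38 -2.39  5.68  0.2 ] 
[0.45 0.34 0.13] same [-1.25 -0.19  0.3   2.38 -2.28  5.63  0.13] 
[0.45 0.34 0.13] same [-1.68 -0.24  0.7   2.37 -2.16  5.56  0.04] 
[0.45 0.34 0.13] same [-2.2  -0.46  1.1   2.35 -1.93  5.32 -0.11] 
[0.45 0.34 0.13] flip [-0.08 -0.13 -0.9   2.27  0.64  0.6   0.22] ok
[0.45 0.34 0.13] flip [-0.51 -0.1  -0.5   2.28  0.74  0.64  0.14] ok
[0.53 0.36 0.1 ] same [ 0.47  0.05 -1.3   2.28 -2.2   5.77  0.11] 
[0.53 0.36 0.1 ] same [ 0.08  0.01 -0.9   2.28 -2.26  5.8   0.16] 
[0.53 0.36 0.1 ] same [-0.31  0.   -0.5   2.29 -2.27  5.81  0.17] 
[0.53 0.36 0.1 ] same [-0.7  -0.   -0.1   2.29 -2.28  5.81  0.18] 
[0.53 0.36 0.1 ] same [-1.09  0.    0.3   2.29 -2.28  5.82  0.19] 
[0.53 0.36 0.1 ] same [-1.48  0.01  0.7   2.29 -2.29  5.83  0.2 ] 
[0.53 0.36 0.1 ] same [-1.87  0.02  1.1   2.28 -2.31  5.84  0.23] 
[0.53 0.36 0.1 ] flip [-0.05  0.12 -0.9   2.2   1.    0.61 -0.  ] ok
[0.53 0.36 0.1 ] flip [-0.41  0.08 -0.5   2.2   0.93  0.57  0.06] ok
```

The last joint is at its limit: with this gripper orientation the mill pose is out of range, but with the gripper turned half a turn it is comfortable. I'll set the stone back on the slab, turn the gripper by π and regrip.

>>> play_rows:
  motion:
    - [1, -0.15, 1.5, -0.15, 0]
    - [1, -0.24, 2.68, -0.27, 0]
    - [1, -0.24, 2.68, -0.27, 0]
    - [1, 0, 1.2, 0, 0]
    - [1, 1.69, 3.04, 1.11, 0]
    - [1, 1.69, 3.04, 1.11, 0]
    - [1, 1.69, 3.04, 1.11, 0]
    - [1, 1.69, 3.04, 1.11, 0]
    - [1, -0.21, 2.38, -0.24, 0]
    - [1, -0.21, 2.38, -0.24, 0]
    - [1, -0.21, 2.38, -0.24, 0]
    - [1, 0, 0, 0, 0]

```text
time: 31.88
position: [0.5481, 0.0772, 0.1314]
tool_rot: [-2.923, -0.175, -0.939]
ft_force: [-0.5, 0.9, -7.4]
grip_width: 0.158
```

```bash
python3 -c "
from h import *
tz();plan((.545,.08,.075),.104)
t=optics.get_image('scene')[:,:,::-1];cv2.imwrite('pics/s13.png',cv2.resize(t[60:300,230:490],None,fx=2.4,fy=2.4))"
```

```text
x [0.807 0.088 0.583] y [ 0.128 -0.991 -0.028] z [ 0.576  0.098 -0.812]
t 31.88 pos [0.5481 0.0772 0.1314] yaw 0.108 lean 0.624 w 0.158 F [-0.52  0.88 -7.39] q [ 0.08 -0.18 -0.26  2.33 -0.09  0.36 -1.57]
tool shift cm [-3.52 -0.15  4.43] max 4.43 spin 0.004
```

View pics/s13.png

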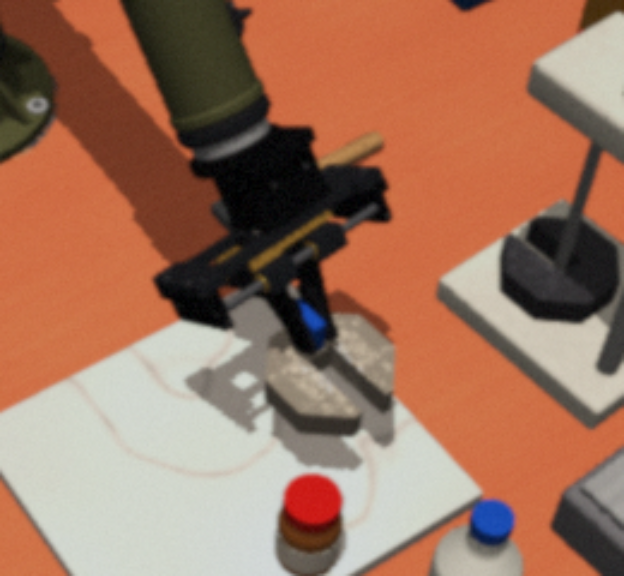

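>>> play_rows:
  motion:
    - [1, -1.2, 0.05, 1.6, 0]
    - [1, -1.2, 0.05, 1.6, 0]
    - [1, -0.8, 0.04, 1.1, 0]
    - [1, -0.4, 0.02, 0.6, 0]
    - [1, -0.18, 0.01, 0.25, 0]
    - [1, -0.12, 0.01, 0.16, 0]
    - [1, 0, 0, 0, 0]

```text
time: 32.8
position: [0.5493, 0.08, 0.0678]
tool_rot: [-2.919, -0.18, -0.946]
ft_force: [-0.8, 1.1, -6.5]
grip_width: 0.159
```

>>> play_rows:
  motion:
    - [1, -0.18, 0.01, 0.25, 0]
    - [1, -0.06, 0, 0.08, 0]
    - [1, 0, 0, 0, 0]

```text
time: 33.17
position: [0.5499, 0.0803, 0.0647]
tool_rot: [-2.918, -0.181, -0.948]
ft_force: [-6.0, 0.3, 0.7]
grip_width: 0.154
```

>>> play_rows:
  motion:
    - [0.4, 0, 0, 0, 0]
    - [0.4, 0, 0, 0, 0]
    - [0.4, 0.6, 0, -0.8, 0]
    - [0.4, 1.5, 0, -2.1, 0]
    - [0.4, 1.7, 0, -2.4, 0]

```text
time: 33.8
position: [0.5497, 0.0781, 0.1301]
tool_rot: [-2.918, -0.179, -0.947]
ft_force: [0.2, -0.1, -0.6]
grip_width: 0.575
```

>>> play_rows:
  motion:
    - [0.4, 0, 0, 0, -0.1]
    - [0.4, 0, 0, 0, -0.185]
    - [0.4, 0, 0, 0, -0.185]
    - [0.4, 0, 0, 0, -0.185]
    - [0.4, 0, 0, 0, -0.185]
    - [0.4, 0, 0, 0, -0.185]
    - [0.4, 0, 0, 0, -0.185]
    - [0.4, 0, 0, 0, -0.185]
    - [0.4, 0, 0, 0, -0.185]
    - [0.4, 0, 0, 0, -0.185]
    - [0.4, 0, 0, 0, -0.185]
    - [0.4, 0, 0, 0, -0.185]
    - [0.4, 0, 0, 0, -0.185]
    - [0.4, 0, 0, 0, -0.185]
    - [0.4, 0, 0, 0, -0.185]
    - [0.4, 0, 0, 0, -0.185]
    - [0.4, 0, 0, 0, -0.185]
    - [0.4, 0, 0, 0, -0.1]
    - [0.4, 0, 0, 0, 0]

```text
time: 36.17
position: [0.5499, 0.0784, 0.1297]
tool_rot: [-0.176, 2.507, 0.083]
ft_force: [-0.8, 0.0, -0.4]
grip_width: 0.601
```

```bash
python3 st.py 14 | grep -v mill | grep -E "^(top|scene|t )"; python3 -c "
from h import *
tz()
t=cv2.imread('pics/t14.png');s=cv2.imread('pics/s14.png')
a=cv2.resize(t[150:290,210:350],(560,560),interpolation=cv2.INTER_CUBIC);cv2.imwrite('pics/c14.png',a)
cv2.imwrite('pics/d14.png',cv2.resize(s[60:300,230:490],None,fx=2.4,fy=2.4))"
```

```text
top ((10.32657527923584, 460.27178955078125), (18.375396728515625, 35.129432678222656), 7.765166282653809) 55.0 [0.1694 0.5229 0.083 ] [array([0.1438, 0.5415]), array([0.2003, 0.5345]), array([0.1951, 0.5043]), array([0.1385, 0.5114])]
top ((270.5, 238.0), (4.0, 7.0), 90.0) 22.5 [0.531 0.078 0.083] [array([0.5347, 0.084 ]), array([0.5344, 0.0718]), array([0.5273, 0.0719]), array([0.5277, 0.0842])]
top ((490.42352294921875, 236.59410095214844), (11.71424674987793, 20.283000946044922), 12.528807640075684) 189.0 [ 0.5222 -0.3121  0.083 ] [array([ 0.5073, -0.2971]), array([ 0.5423, -0.3069]), array([ 0.5372, -0.3272]), array([ 0.5022, -0.3173])]
top ((268.95001220703125, 227.84999084472656), (6.008327484130859, 6.957010269165039), 71.56504821777344) 32.0 [0.549  0.0803 0.083 ] [array([0.5523, 0.0877]), array([0.5559, 0.076 ]), array([0.5457, 0.0729]), array([0.5421, 0.0846])]
top ((267.5, 84.5), (19.0, 17.0), 90.0) 254.0 [0.8075 0.0769 0.083 ] [array([0.8254, 0.0918]), array([0.8248, 0.0612]), array([0.7897, 0.0621]), array([0.7904, 0.0925])]
scene ((173.1923065185547, 307.9615173339844), (23.141704559326172, 8.236878395080566), 78.69007110595703) 147.5 [ 0.5429 -0.3268  0.083 ] [array([ 0.5169, -0.3275]), array([ 0.5217, -0.3136]), array([ 0.5684, -0.3262]), array([ 0.5636, -0.3397])]
scene ((434.5, 277.5), (17.0, 17.0), 90.0) 238.0 [0.7461 0.1128 0.083 ] [array([0.7229, 0.1111]), array([0.7401, 0.1383]), array([0.7689, 0.1144]), array([0.752 , 0.0877])]
scene ((356.7500305175781, 216.25003051757812), (18.384775161743164, 12.020814895629883), 45.0) 154.5 [0.5501 0.0717 0.083 ] [array([0.5338, 0.0566]), array([0.525 , 0.0835]), array([0.5663, 0.0867]), array([0.5744, 0.0602])]
t 36.27 pos [0.5495 0.0783 0.1293] yaw -3.01 lean 0.63 w 0.599 F [0.44 0.   0.04] q [-0.53 -0.2   0.31  2.36  0.24  0.36  1.3 ]
x [-0.801 -0.106 -0.589] y [-0.145  0.989  0.019] z [ 0.58   0.101 -0.808]
```

View pics/c14.png

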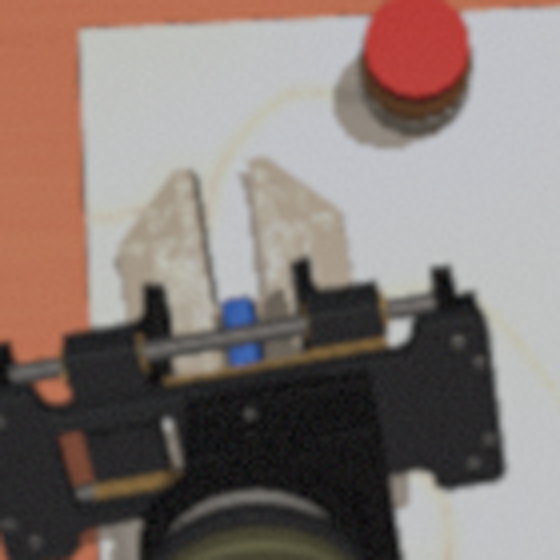

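View pics/d14.png

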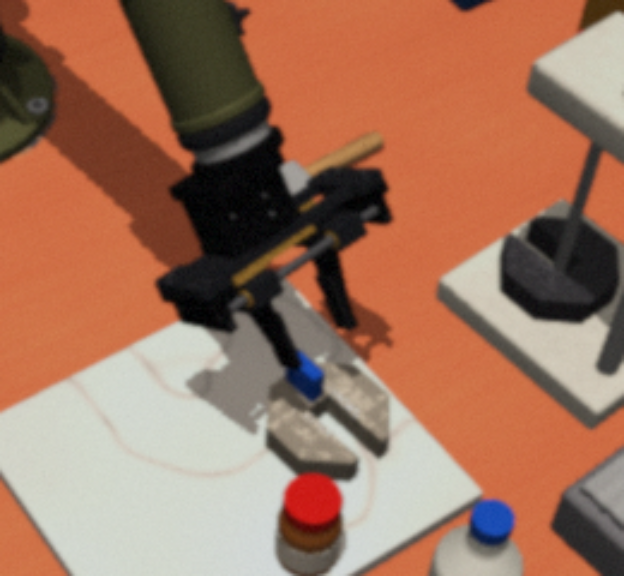

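>>> play_rows:
  motion:
    - [0.4, 1.2, 0.03, 1.4, 0]
    - [0.4, 1.3, 0.03, 1.6, 0]
    - [0.4, 1.1, 0.03, 1.3, 0]
    - [0.4, 0.55, 0, 0.65, 0]
    - [0.4, 0, 0, 0, 0]
    - [1, 0, 0, 0, 0]
    - [1, 0, 0, 0, 0]
    - [1, 0, 0, 0, 0]
    - [1, 0, 0, 0, 0]
    - [1, 0, 0, 0, 0]
    - [1, 0, 0, 0, 0]
  force: 60

```text
time: 37.65
position: [0.5442, 0.0795, 0.0644]
tool_rot: [-0.178, 2.509, 0.082]
ft_force: [-4.2, 0.4, 5.4]
grip_width: 0.156
```

```bash
python3 -c "
from h import *
tz();plan((.54,.08,.13))"
```

```text
x [-0.802 -0.109 -0.588] y [-0.147  0.989  0.017] z [ 0.579  0.1   -0.809]
t 37.65 pos [0.5442 0.0795 0.0644] yaw -3.007 lean 0.629 w 0.156 F [-4.23  0.41  5.36] q [-0.52 -0.08  0.31  2.42  0.25  0.17  1.27]
tool shift cm [-3.52  0.23 -5.55] max 5.55 spin None
```

>>> play_rows:
  motion:
    - [1, -0.4, 0, -0.55, 0]
    - [1, -0.8, 0, -1.1, 0]
    - [1, -1.3, 0, -1.8, 0]
    - [1, -1.3, 0.05, -1.8, 0]
    - [1, 0, 0, 0, 0]

```text
time: 38.28
position: [0.5441, 0.0789, 0.1295]
tool_rot: [-0.177, 2.508, 0.083]
ft_force: [0.7, 0.2, -7.2]
grip_width: 0.15
```

```bash
python3 -c "
from h import *
tz();plan((.54,.08,.13))
t=optics.get_image('top')[:,:,::-1];s=optics.get_image('scene')[:,:,::-1]
a=cv2.resize(t[150:290,210:350],(560,560),interpolation=cv2.INTER_CUBIC);cv2.imwrite('pics/c15.png',a)
cv2.imwrite('pics/d15.png',cv2.resize(s[60:300,230:490],None,fx=2.4,fy=2.4))"
```

```text
x [-0.802 -0.108 -0.588] y [-0.146  0.989  0.018] z [ 0.58   0.101 -0.809]
t 38.27 pos [0.5441 0.0789 0.1295] yaw -3.008 lean 0.629 w 0.15 F [ 0.67  0.2  -7.15] q [-0.53 -0.21  0.3   2.37  0.25  0.36  1.29]
tool shift cm [ 0.29  0.17 -0.26] max 0.29 spin None
```

View pics/c15.png

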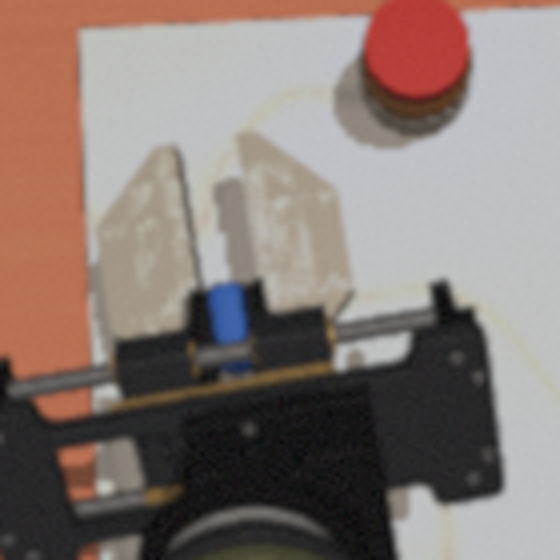

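View pics/d15.png

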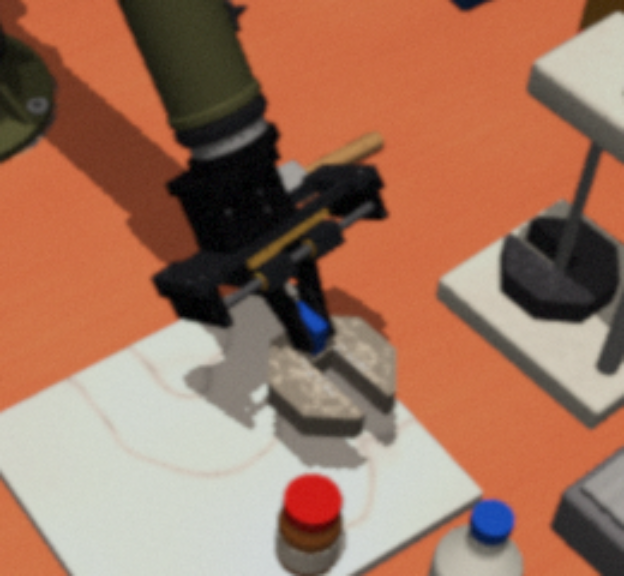

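```bash
python3 -c "
from h import *
f=lambda x,y,z:onz('top',210+x/4,150+y/4,z)[:2]
a,b,c,d=[f(*p,.113) for p in [(178,148),(240,132),(98,225),(335,185)]]
yaw=.147;u=np.array([np.cos(yaw),np.sin(yaw)])
print([np.arctan2((q-p)[0],-(q-p)[1]).round(3) for p,q in((a,b),(c,d))])
for m,k in(((a+b)/2,.052),((c+d)/2,.0215)):
  e=m-k*u-ctrl.get_state()['position'][:2];print(m.round(4),e.round(4),(e@u).round(4),(e@[-u[1],u[0]]).round(4))
"; python3 ns.py -1 1.5708 | grep ok
```

```text
[np.float64(0.23), np.float64(0.142)]
[0.6199 0.0873] [0.026  0.0014] 0.0259 -0.0024
[0.5919 0.0847] [0.0282 0.0032] 0.0284 -0.001
[0.54 0.08 0.13] same [ 0.48 -0.29 -0.5   2.4  -0.54  0.42  2.1 ] ok
[0.54 0.08 0.13] same [ 0.01 -0.25 -0.1   2.39 -0.18  0.38  1.76] ok
[0.53 0.36 0.1 ] same [-0.05  0.12 -0.9   2.2   0.99  0.62  0.03] ok
[0.53 0.36 0.1 ] same [-0.41  0.08 -0.5   2.2   0.92  0.57  0.09] ok
```

Held level, stone centre 26 mm ahead of the TCP, yaw 0.147. Carry to the front of the mill.

>>> play_rows:
  motion:
    - [1, -0.14, 1.24, 0.13, 0]
    - [1, -0.27, 2.47, 0.25, 0]
    - [1, -0.27, 2.47, 0.25, 0]
    - [1, -0.27, 2.47, 0.25, 0]
    - [1, -0.14, 1.24, 0.13, 0]
    - [1, 1.71, 3.08, -1.17, 0]
    - [1, 1.71, 3.08, -1.17, 0]
    - [1, 1.71, 3.08, -1.17, 0]
    - [1, 1.71, 3.08, -1.17, 0]
    - [1, -0.31, 2.82, 0.29, 0]
    - [1, -0.2, 1.8, 0.18, 0]
    - [1, -0.1, 1.0, 0.1, 0]
    - [1, 0, 0, 0, 0]

```text
time: 40.0
position: [0.4435, 0.3454, 0.1272]
tool_rot: [-0.179, 2.511, 0.081]
ft_force: [0.1, -0.5, -7.5]
grip_width: 0.152
```

```bash
python3 -c "
from h import *
tz();plan((.444,.347,.113))
t=optics.get_image('top')[:,:,::-1];s=optics.get_image('scene')[:,:,::-1]
a=cv2.resize(t[160:300,50:190],(560,560),interpolation=cv2.INTER_CUBIC);cv2.imwrite('pics/c16.png',a)
cv2.imwrite('pics/d16.png',cv2.resize(s[20:260,330:590],None,fx=2.4,fy=2.4))"
```

```text
x [-0.803 -0.109 -0.586] y [-0.147  0.989  0.017] z [ 0.577  0.1   -0.81 ]
t 40.0 pos [0.4435 0.3454 0.1272] yaw -3.006 lean 0.626 w 0.152 F [ 0.1  -0.47 -7.53] q [-0.61 -0.06 -0.37  2.24  0.75  0.63  0.18]
tool shift cm [0.78 0.13 1.19] max 1.19 spin None
```

View pics/c16.png

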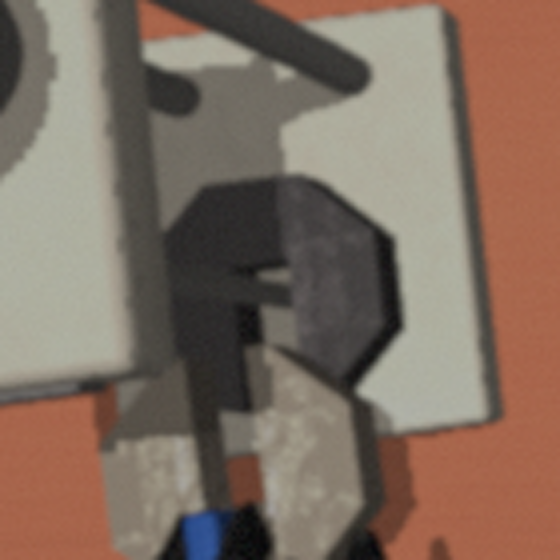

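View pics/d16.png

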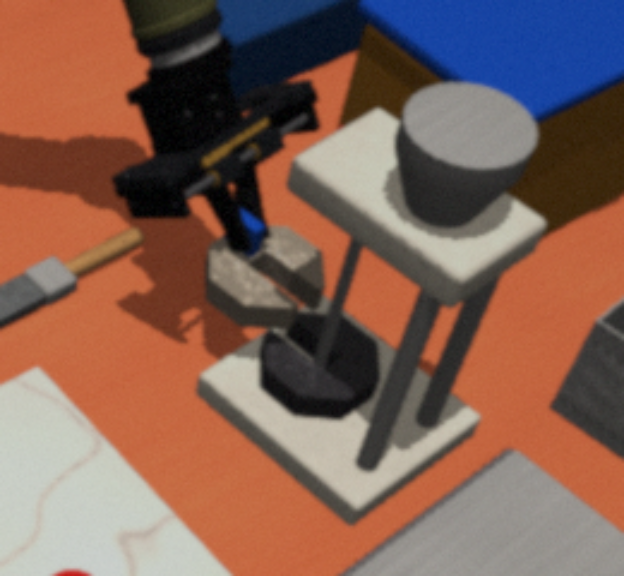

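```bash
python3 -c "
from h import *
f=lambda x,y,z:onz('top',50+x/4,160+y/4,z)[:2].round(4)
print('tips',f(265,345,.111),f(187,362,.111))
g=lambda x,y,z:onz('scene',330+x/2.4,20+y/2.4,z)[:2].round(4)
print('scene tips',g(297,306,.111),g(325,272,.111))
p=np.array([.4435,.3454]);u=np.array([np.cos(.147),np.sin(.147)]);n=np.array([-u[1],u[0]])
c=p+.0265*u-.0015*n;print('pred c',c,'tips',c+.052*u-.013*n,c+.052*u+.013*n)
for z in(.058,.1): print('stem at',z,(proj('top',(.5505,.3575,z))-[50,160])*4,(proj('scene',(.5505,.3575,z))-[330,20])*2.4)
"
```

```text
tips [0.5228 0.3342] [0.5166 0.3666]
scene tips [0.5263 0.339 ] [0.5074 0.3882]
pred c [0.4699339  0.34779766] tips [0.5232772  0.34255437] [0.51946895 0.36827396]
stem at 0.058 [263.89769055 290.16504191] [318.36889969 354.69123396]
stem at 0.1 [221.04538229 282.90770359] [328.16322724 323.2402815 ]
```

>>> play_rows:
  motion:
    - [1, 0.55, 0.16, 0.8, 0]
    - [1, 0.54, 0.16, 0.79, 0]
    - [1, -0.81, -0.04, 0.59, 0]
    - [1, -0.81, -0.04, 0.59, 0]
    - [1, -0.81, -0.04, 0.59, 0]
    - [1, 0, 0, 0, 0]

```text
time: 40.85
position: [0.4754, 0.3519, 0.1099]
tool_rot: [-0.175, 2.508, 0.082]
ft_force: [-0.3, -0.3, -6.8]
grip_width: 0.156
```

```bash
python3 -c "
from h import *
tz();plan((.524,.358,.108))
t=optics.get_image('top')[:,:,::-1];s=optics.get_image('scene')[:,:,::-1]
a=cv2.resize(t[190:290,70:170],(600,600),interpolation=cv2.INTER_CUBIC);cv2.imwrite('pics/c17.png',cv2.convertScaleAbs(a,alpha=1.7))
cv2.imwrite('pics/d17.png',cv2.resize(s[90:210,400:520],(600,600),interpolation=cv2.INTER_CUBIC))"
```

```text
x [-0.802 -0.107 -0.588] y [-0.145  0.989  0.018] z [ 0.58   0.1   -0.809]
t 40.85 pos [0.4754 0.3519 0.1099] yaw -3.009 lean 0.629 w 0.156 F [-0.27 -0.34 -6.82] q [-0.58  0.03 -0.35  2.21  0.84  0.59  0.14]
tool shift cm [-3.85 -0.1   3.03] max 3.85 spin None
```

View pics/c17.png

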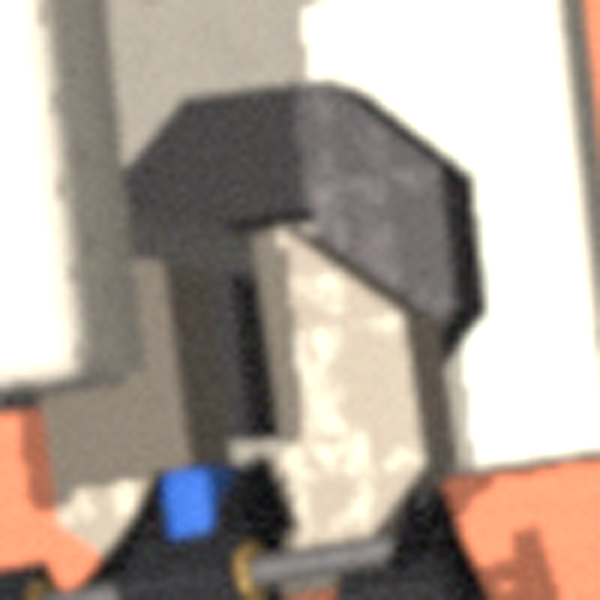

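View pics/d17.png

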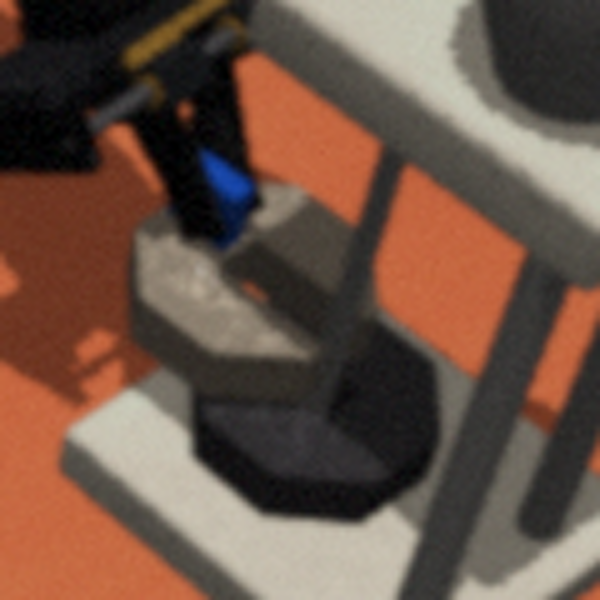

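```bash
python3 -c "
from h import *
p=np.array([.4754,.3519]);u=np.array([np.cos(.147),np.sin(.147)]);n=np.array([-u[1],u[0]])
for lat in(-.0015,-.005):
  c=p+.0265*u+lat*n
  print('scene tips R,L',[((proj('scene',(*(c+.052*u+s*n),.0935))-[400,90])*5).round() for s in(-.013,.013)],'top',[((proj('top',(*(c+.052*u+s*n),.0935))-[70,190])*6).round() for s in(-.013,.013)])
for z in(.0935,.16): print('stem',z,((proj('scene',(.5505,.3575,z))-[400,90])*5).round())
"
```

```text
scene tips R,L [array([323., 348.]), array([362., 319.])] top [array([252., 229.]), array([161., 245.])]
scene tips R,L [array([317., 352.]), array([357., 323.])] top [array([264., 227.]), array([173., 243.])]
stem 0.0935 [330. 334.]
stem 0.16 [365. 223.]
```

The slot mouth (scene crop 322,355 and ~365,315) straddles the stem (about 340,335). Advance.

>>> play_rows:
  motion:
    - [1, -0.81, -0.03, 0.59, 0]
    - [1, -0.81, -0.03, 0.59, 0]

```text
time: 41.2
position: [0.4947, 0.3547, 0.1096]
tool_rot: [-0.178, 2.508, 0.082]
ft_force: [1.0, 0.7, -7.8]
grip_width: 0.154
```

>>> play_rows:
  motion:
    - [1, -0.81, -0.03, 0.59, 0]
    - [1, -0.6, -0.02, 0.45, 0]
    - [1, 0, 0, 0, 0]

```text
time: 41.58
position: [0.5121, 0.3564, 0.1092]
tool_rot: [-0.176, 2.509, 0.082]
ft_force: [0.0, -0.1, -7.5]
grip_width: 0.156
```

```bash
python3 -c "
from h import *
tz();plan((.524,.358,.1025))
t=optics.get_image('top')[:,:,::-1];s=optics.get_image('scene')[:,:,::-1]
a=cv2.resize(t[190:290,70:170],(600,600),interpolation=cv2.INTER_CUBIC);cv2.imwrite('pics/c18.png',cv2.convertScaleAbs(a,alpha=1.7))
cv2.imwrite('pics/d18.png',cv2.resize(s[90:210,400:520],(600,600),interpolation=cv2.INTER_CUBIC))"
```

```text
x [-0.802 -0.108 -0.587] y [-0.146  0.989  0.017] z [ 0.579  0.1   -0.809]
t 41.58 pos [0.5121 0.3564 0.1092] yaw -3.008 lean 0.628 w 0.156 F [ 0.02 -0.09 -7.54] q [-0.56  0.09 -0.33  2.15  0.85  0.57  0.18]
tool shift cm [-0.58 -0.02  1.25] max 1.25 spin None
```

View pics/c18.png

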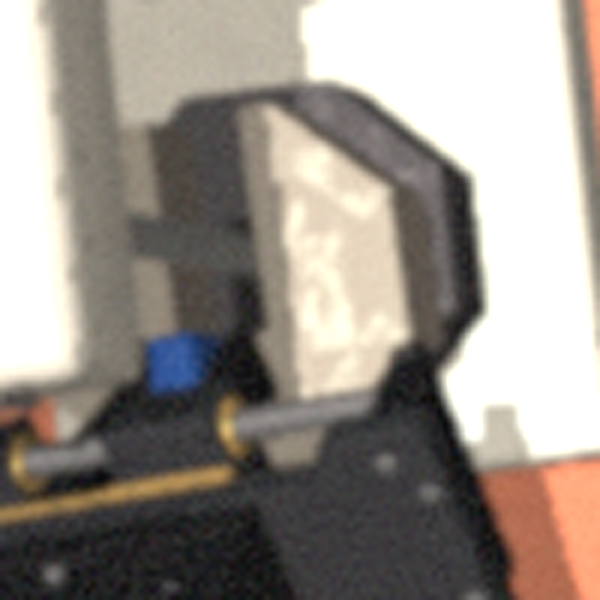

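View pics/d18.png

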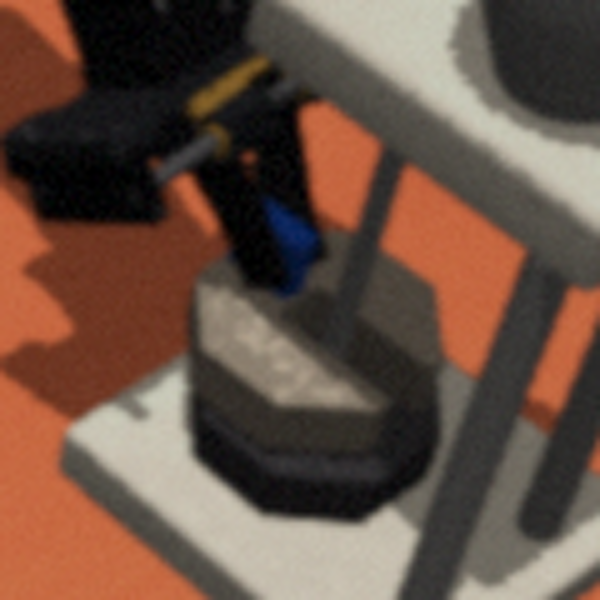

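>>> play_rows:
  motion:
    - [1, -0.5, -0.02, 0.36, 0]
    - [1, -0.39, -0.02, 0.28, 0]
    - [1, 0, 0, 0, 0]
    - [1, 0.2, 0, 0.28, 0]
    - [1, 0.15, 0, 0.2, 0]
    - [1, 0, 0, 0, 0]

```text
time: 42.42
position: [0.5221, 0.3579, 0.1031]
tool_rot: [-0.178, 2.509, 0.082]
ft_force: [0.7, -0.8, -6.9]
grip_width: 0.158
```

>>> play_rows:
  motion:
    - [1, 0.09, 0, 0.12, 0]
    - [1, 0.06, 0, 0.08, 0]
    - [1, 0, 0, 0, 0]

```text
time: 42.8
position: [0.5225, 0.3586, 0.1025]
tool_rot: [-0.178, 2.507, 0.082]
ft_force: [-6.0, -1.9, 2.2]
grip_width: 0.153
```

```bash
python3 -c "
from h import *
t=optics.get_image('top')[:,:,::-1];s=optics.get_image('scene')[:,:,::-1]
a=cv2.resize(t[190:290,70:170],(600,600),interpolation=cv2.INTER_CUBIC);cv2.imwrite('pics/c19.png',cv2.convertScaleAbs(a,alpha=1.7))
cv2.imwrite('pics/d19.png',cv2.resize(s[90:210,400:520],(600,600),interpolation=cv2.INTER_CUBIC))"
```

```text
(no output)
```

View pics/c19.png

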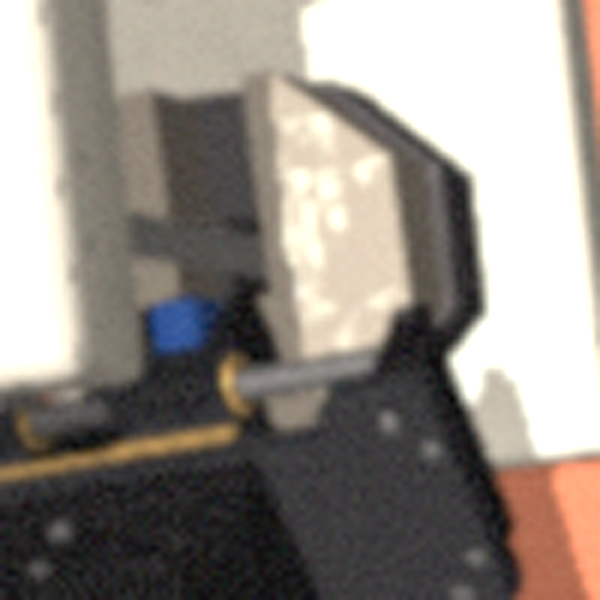

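View pics/d19.png

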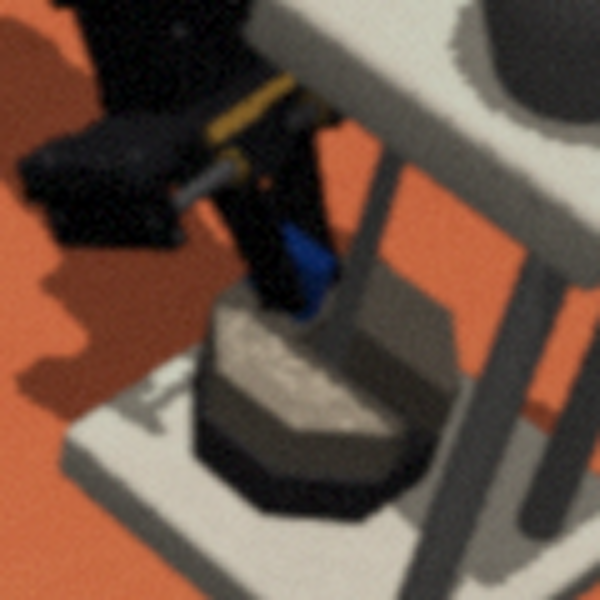

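Runner's octagon corners (crop 290,430 and 395,432) fall within about 1 mm of where the bed's corners predict them; stem is in the slot. Release, retreat along the tool axis.

>>> play_rows:
  motion:
    - [0.7, 0, 0, 0, 0]
    - [0.45, 0, 0, 0, 0]
    - [0.45, 0, 0, 0, 0]
    - [0.45, 0, 0, -1, 0]
    - [0.45, 0, 0, -2.5, 0]
    - [0.45, 0, 0, -2, 0]
    - [0.45, 2.4, 0.44, -1.74, 0]
    - [0.45, 2.4, 0.44, -1.74, 0]
    - [0.45, 2.0, 0.3, -2.5, 0]
    - [0.45, 0, 0, 0, 0]

```text
time: 44.15
position: [0.3981, 0.352, 0.1554]
tool_rot: [-0.182, 2.506, 0.085]
ft_force: [0.7, 0.7, 0.5]
grip_width: 0.55
```

```bash
python3 st.py 20 | grep -E "^(t )"; python3 -c "
import cv2
t=cv2.imread('pics/t20.png');s=cv2.imread('pics/s20.png')
a=cv2.resize(t[190:290,70:170],(600,600),interpolation=cv2.INTER_CUBIC);cv2.imwrite('pics/c20.png',cv2.convertScaleAbs(a,alpha=1.7))
cv2.imwrite('pics/d20.png',cv2.resize(s[90:210,400:520],(600,600),interpolation=cv2.INTER_CUBIC))"
```

```text
t 44.25 pos [0.3998 0.351  0.1548] yaw -3.007 lean 0.63 w 0.552 F [0.05 0.1  0.61] q [-0.63 -0.15 -0.43  2.26  0.66  0.72  0.2 ]
```

View pics/c20.png

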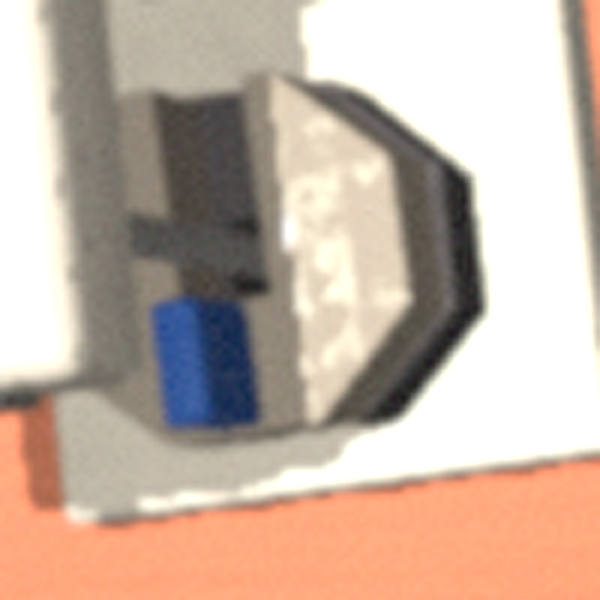

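View pics/d20.png

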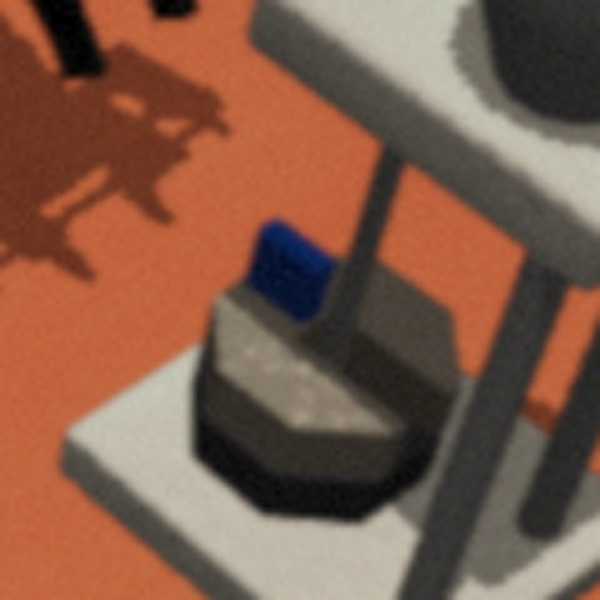

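View pics/s20.png

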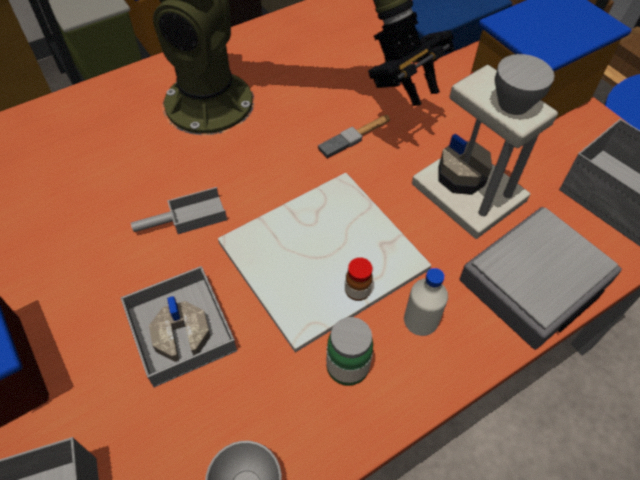

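```bash
python3 - <<'E' | tail -12
from m import *
M=dict(tR=(.052,-.013),BR=(.052,-.0215),R1=(.0215,-.052),R2=(-.0215,-.052),FR=(-.052,-.0215),FL=(-.052,.0215),L1=(.0215,.052),L2=(-.0215,.052))
def go(n,off,s,pts):
    k=list(pts);W=[onz(n,off[0]+x/s,off[1]+y/s,.086)[:2] for x,y in pts.values()]
    th,t,r=fit([M[i] for i in k],W);print(n,th.round(3),t.round(4),(r*1000).round(1).tolist())
go("top",(70,190),6,dict(tR=(250,78),BR=(273,75),R1=(390,158),R2=(410,298),FR=(318,423),FL=(165,432)))
go("scene",(400,90),5,dict(FR=(222,293),R2=(212,362),R1=(290,430),BR=(395,434)))
E
```

```text
mill top [array([0.68385666, 0.28546242]), array([0.48964542, 0.26624018]), array([0.47222664, 0.42994268])] (np.float64(0.10360169379954479), array([0.54896157, 0.35574123]), array([[-0.00319827,  0.00082129],
       [ 0.00151813,  0.00228235],
       [ 0.00168014, -0.00310364]]))
mill scene [array([0.49723717, 0.26663479]), array([0.68830888, 0.28456492]), array([0.67141458, 0.45235317])] (np.float64(0.10470021129862052), array([0.55303927, 0.3560769 ]), array([[ 0.0049313 ,  0.00240806],
       [-0.00290177, -0.00056362],
       [-0.00202953, -0.00184444]]))
top 0.108 [0.5488 0.3611] [[-1.9, -1.0], [-2.1, 0.8], [-0.3, 0.8], [1.5, -0.1], [-0.3, -0.7], [3.1, 0.2]]
scene 0.084 [0.5511 0.364 ] [[1.0, 0.9], [-2.7, -1.1], [2.0, -1.5], [-0.3, 1.7]]
```

Same-view fits put the runner's centre about 4–5 mm from the stem axis (limit 14 mm). It sits flat with the slot to the back, and the gripper is clear. Handing in.

```bash
python3 -c "
from h import *
print(ctrl.get_state()['time'],ticket.close_job())"
```

```text
the job is handed in; nothing more can be done
44.25 None
```

I handed the job in at 44.3 s of the 72 s allowed. By my last pictures both stones are where the task wants them; the hand-in itself gives no verdict.

- **Feeling the drag:** I slid each stone about 7 cm across the slab. The right one resisted with about 3 N and the left one with 12–13 N, both while the gripper also pressed down (about 7 N and 10 N). So the right stone is the worn one and the left is the rough one.
- **Worn stone:** it rests flat in the steel pan. It still looked centred and flat in the final picture.
- **Rough stone:** it lies on the bed stone with the stem in its slot. The slot points to the mill's back and the handle to the front.
- **Gripper lean:** the move rows cannot tilt the tool. I got a lean of about 36° by driving the arm to its wrist limit high above the bench.
- **Regrip:** my first carry to the mill ran into the last joint's limit. I set the rough stone back on the slab, turned the gripper half a turn, gripped it again and slid it onto the stem.

**Last checks:**
- Within each camera view, the rough stone's centre lies about 4–5 mm from the fitted stem axis; the limit is 14 mm.
- The two views disagree with each other by about 3 mm.
- The stone's corners fit its expected height to within about 3 mm, so it lies flat as far as the pictures show.
- The jars, bottle, scoop and brush looked unmoved.
- The gripper was clear of everything, and the wrist force read near zero.

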